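# Clear the repair bench: scrap in the hung basket, battery packs in their bays

## Robot

A 6-joint arm with a two-finger parallel gripper is mounted at the origin on the work surface. World frame = base frame: x ahead of the robot, y to its left, z up, the work surface at z = 0. Lengths are in m, angles in rad, forces in N, time in s.
With the tool pointing down it reaches from about 0.35 to 0.775 m from the base axis. Payload 7.3 kg.
Tool frame: the origin (TCP) lies midway between the tips of the shut fingers; the grasp point (between the pads) lies 19 mm behind it (robot.tcp_to_grasp is the distance from the TCP to the grasp point, in m); x points along the fingers, z is the direction in which the jaws open and shut, and the axes are right-handed (so a half turn about x gives the same grasp; the last joint's range is limited). The gripper opens to 92 mm and grips with 3 to 60 N. Pads are 19 mm wide; open, the fingers measure 130 mm over their backs; the gripper's body (75 mm by 190 mm) begins 47 mm behind the grasp point.
Start: joints at [-1.291, 0.342, 1.524, -0, 1.275, -0.146], TCP at [0.217, -0.478, 0.227] pointing down, gripper open.
Joint ranges: [-2.53, 2.53], [-0.77, 2.02], [0.04, 2.7], [-1, 4.14], [0.28, 2.66], [-3.11, 3.11]. Speed limits (rad/s): [2.57, 2.57, 3.14, 3.14, 3.14, 3.14].

## Interface

Orientations are given as [roll, pitch, yaw] about the fixed x, y, z axes, in that order (R = Rz(yaw) Ry(pitch) Rx(roll)).
In Python, from cell import robot gives the robot as it stands.
- The arm moves only by the tool move_arm, never from a script. Its argument "deltas" is a list of rows, each an object with "dp": the shift along the tool's x, y, z in m, a list of three; "turn": the turn, a rotation vector about the tool's x, y, z in degrees, a list of three. A call has 1 to 10 rows; each row is the pose to reach, as a shift and turn from the pose commanded when the call began, along the tool's axes at that moment; what a row does not reach only later rows make up. A row lasts 1/10 s, in which the tool goes at most 50 mm and 8.59 degrees, less where a joint would pass 70% of its speed; a pose out of reach is approached as far as the arm can. A call with a gripper value outside its range is refused whole. "hand" is the finger opening in m, from 0 to 0.0918, set as the call begins (left out, the last holds). The fingers move at their own pace and stop on an object; "squeeze" is the grip in N (left out, the last holds). Time passes only in rows, so rows that repeat a pose let the fingers close. It gives the time, the measured TCP pose, the force and the opening at its end, in the units of the state.
- robot.observe(): the state, without advancing time (a new reading comes with each control period).
- robot.read_camera(name): name is "scene" or "top" or "wrist"; returns (picture, depth): 400x640x3 uint8, red, green, blue; 400x640 float32, m along the optical axis (not along the pixel's ray), 0 where there is no reading.
- robot.camera_info(name): a dict with "fx", "fy", "cx", "cy" (pixels), "k1" (the pictures are not rectified: a ray, as slopes to the right and down, at radius r is drawn at 1 + k1 r^2 times it, then the intrinsics apply), "R" (3x3) and "t" (3): a world point X has camera coordinates R X + t. Camera axes: x right, y down, z forward; pixel columns grow to the right and rows downward; lengths in m; the calibration is good to about 2 mm. A picture is of the moment at which its call begins: read the wrist's pose just before it. camera_info takes no time and is no camera call; for the wrist camera it gives the pose at the moment of the call.
- robot.hand_in(): hands the job in, once; it reports no verdict.
The state is a dict: "time": time; "qpos": joint angles; "qvel": joint speeds; "joint_efforts": joint torques, N m; "tool_pos": TCP position; "tool_rot": TCP orientation; "contact_force": force on the tool from outside, world axes, zero at the start; "torque": the same for the moment, N m; "opening": finger opening in m.
Only numpy, scipy, OpenCV 4.12 (cv2) and the standard library are available. Lean on these libraries where they do the work, as an engineer would, in place of code of your own. Each camera call takes 0.05 s, during which the arm holds its last target.

## Task

Clear the repair bench: put every burnt-out transformer into the wire scrap basket while it stands on the bench, then hang the loaded basket by its orange handle bar across both prongs of the hook stand. Return every battery pack to the bay with the label of its own colour, standing upright and fully down on the bay's floor (before or after the basket), and leave the other things on the bench alone.

Things in the scene. Friction and masses are not known exactly. Their poses are not given: they have to be found in the camera images.
- pack_red: loose battery pack (220 g, may be absent) with a red top: black foot 64 (x) x 44 (y) x 22 mm high, on it a centred narrower grip block 50 (x) x 30 (y) mm from height 22 to 60 mm. Stands upright. Origin: centre of the underside, z up, x along its length. Grip it across the 30 mm block, near its top: fingers must stay above the foot.
- pack_yellow: loose battery pack (220 g, may be absent) with a yellow top: black foot 64 (x) x 44 (y) x 22 mm high, on it a centred narrower grip block 50 (x) x 30 (y) mm from height 22 to 60 mm. Stands upright. Origin: centre of the underside, z up, x along its length. Grip it across the 30 mm block, near its top: fingers must stay above the foot.
- pack_blue: loose battery pack (220 g, may be absent) with a blue top: black foot 64 (x) x 44 (y) x 22 mm high, on it a centred narrower grip block 50 (x) x 30 (y) mm from height 22 to 60 mm. Stands upright. Origin: centre of the underside, z up, x along its length. Grip it across the 30 mm block, near its top: fingers must stay above the foot.
- pack_green: loose battery pack (220 g, may be absent) with a green top: black foot 64 (x) x 44 (y) x 22 mm high, on it a centred narrower grip block 50 (x) x 30 (y) mm from height 22 to 60 mm. Stands upright. Origin: centre of the underside, z up, x along its length. Grip it across the 30 mm block, near its top: fingers must stay above the foot.
- bay_red_floor (a point): bay with the red label, one of four in a row 80 mm apart on a fixed board: open black tray, 74 (x) x 54 (y) mm inside, walls 4 mm thick, 9 mm high above its inner floor; red label plate slopes off its far (+x) end, 6 mm above the rim at most. The point is the centre of the inner floor, 12 mm above the bench; x along the bay. A pack fits lengthwise, either end first.
- bay_yellow_floor (a point): bay with the yellow label, one of four in a row 80 mm apart on a fixed board: open black tray, 74 (x) x 54 (y) mm inside, walls 4 mm thick, 9 mm high above its inner floor; yellow label plate slopes off its far (+x) end, 6 mm above the rim at most. The point is the centre of the inner floor, 12 mm above the bench; x along the bay. A pack fits lengthwise, either end first.
- bay_blue_floor (a point): bay with the blue label, one of four in a row 80 mm apart on a fixed board: open black tray, 74 (x) x 54 (y) mm inside, walls 4 mm thick, 9 mm high above its inner floor; blue label plate slopes off its far (+x) end, 6 mm above the rim at most. The point is the centre of the inner floor, 12 mm above the bench; x along the bay. A pack fits lengthwise, either end first.
- bay_green_floor (a point): bay with the green label, one of four in a row 80 mm apart on a fixed board: open black tray, 74 (x) x 54 (y) mm inside, walls 4 mm thick, 9 mm high above its inner floor; green label plate slopes off its far (+x) end, 6 mm above the rim at most. The point is the centre of the inner floor, 12 mm above the bench; x along the bay. A pack fits lengthwise, either end first.
- trafo_0: loose burnt-out transformer (90 g, may be absent): dark steel block with copper winding, 40 (x) x 30 (y) x 32 mm high. Origin: centre of the underside, z up. Grip across the 40 mm or the 30 mm.
- trafo_1: loose burnt-out transformer (90 g, may be absent): dark steel block with copper winding, 40 (x) x 30 (y) x 32 mm high. Origin: centre of the underside, z up. Grip across the 40 mm or the 30 mm.
- trafo_2: loose burnt-out transformer (90 g, may be absent): dark steel block with copper winding, 40 (x) x 30 (y) x 32 mm high. Origin: centre of the underside, z up. Grip across the 40 mm or the 30 mm.
- basket: loose wire scrap basket (400 g), 160 (x) x 136 (y) mm outside, walls 4 mm thick and 45 mm high, floor 4 mm thick, open on top. A stiff handle arches over its middle: two uprights at y = +-65 mm carry a level orange bar along y. Origin: centre of the underside, z up. Half turn alike.
- basket_bar (a point): middle of the basket's orange handle bar, 106 mm above the basket's underside. The bar is 12 x 12 mm in section and 124 mm long between the uprights, with 55 mm open between it and the basket's rim.
- stand: fixed hook stand: blue post 24 mm square, 200 mm high, with two level yellow prongs 8 mm thick, side by side at y = +-36 mm (nothing between them), pointing along its own -x to 151 mm from the post's axis. Tips turned up to 16 mm above the seat point; a hump 40 mm from the seat towards the post rises 14 mm. Origin: foot of the post, z up. Base plate 10 mm thick reaches 50 mm out on the prong side.
- hook_seat (a point): point midway between the two prongs, level with their upper surface (190 mm above the bench), 115 mm out from the post's axis; axes are the stand's. The bar's underside rests here across both prongs, parallel to the stand's y; the prong floor is flat 17 mm either way. Bring the bar in over the tips along the stand's +x, prongs between bar and rim, then lower.
- spray_can: bystander: blue spray can, 58 mm across, 170 mm high. Origin: centre of its underside; to be left alone.
- multimeter: bystander: yellow multimeter lying flat, 130 x 70 x 34 mm. Origin: centre of its underside; to be left alone.
- coffee_mug: bystander: white mug, 80 mm across, 90 mm high. Origin: centre of its underside; to be left alone.
- screwdriver: bystander: screwdriver lying beyond the storage board. Origin: centre of its underside; to be left alone.

How it is judged:
On the way, in this order (a step that is already met when the one before it is completed fails the run):
1. every transformer lies in the basket, which stands on the bench (x of trafo_0 in the frame of basket between -0.078 and 0.078 m and y of trafo_0 in the frame of basket between -0.066 and 0.066 m and z of trafo_0 in the frame of basket between -0.005 and 0.065 m and x of trafo_1 in the frame of basket between -0.078 and 0.078 m and y of trafo_1 in the frame of basket between -0.066 and 0.066 m and z of trafo_1 in the frame of basket between -0.005 and 0.065 m and x of trafo_2 in the frame of basket between -0.078 and 0.078 m and y of trafo_2 in the frame of basket between -0.066 and 0.066 m and z of trafo_2 in the frame of basket between -0.005 and 0.065 m and height (world z) of basket below 0.02 m and angle between basket's own z axis and vertical below 0.1 rad), for 0.2 s.
2. the loaded basket hangs by its bar on the prongs (x of trafo_0 in the frame of basket between -0.078 and 0.078 m and y of trafo_0 in the frame of basket between -0.066 and 0.066 m and z of trafo_0 in the frame of basket between -0.005 and 0.065 m and x of trafo_1 in the frame of basket between -0.078 and 0.078 m and y of trafo_1 in the frame of basket between -0.066 and 0.066 m and z of trafo_1 in the frame of basket between -0.005 and 0.065 m and x of trafo_2 in the frame of basket between -0.078 and 0.078 m and y of trafo_2 in the frame of basket between -0.066 and 0.066 m and z of trafo_2 in the frame of basket between -0.005 and 0.065 m and distance between basket_bar and hook_seat below 0.03 m and contact force between basket and stand above 1.5 N and height (world z) of basket above 0.06 m and angle between basket's own z axis and vertical below 0.45 rad and linear speed of basket below 0.03 m/s), for 0.2 s.
At the end, for the whole second after the job is handed in: Transformers in the basket; basket hangs at rest by its bar on the prongs (bar middle within 30 mm of the seat point, tilt under 0.45 rad); each pack in the bay of its colour, within 10 mm of its centre, on its floor (5 mm), lengthwise, upright within 0.1 rad, at rest (all of step 2 and angular speed of basket below 0.2 rad/s and horizontal distance between pack_red and bay_red_floor below 0.01 m and z of pack_red in the frame of bay_red_floor between -0.005 and 0.005 m and angle between each of pack_red, pack_yellow, pack_blue, pack_green's own z axis and vertical below 0.1 rad and angle between the x axis of pack_red and the x axis of bay_red_floor, either way round below 0.25 rad and linear speed of each of pack_red, pack_yellow, pack_blue, pack_green below 0.02 m/s and horizontal distance between pack_yellow and bay_yellow_floor below 0.01 m and z of pack_yellow in the frame of bay_yellow_floor between -0.005 and 0.005 m and angle between the x axis of pack_yellow and the x axis of bay_yellow_floor, either way round below 0.25 rad and horizontal distance between pack_blue and bay_blue_floor below 0.01 m and z of pack_blue in the frame of bay_blue_floor between -0.005 and 0.005 m and angle between the x axis of pack_blue and the x axis of bay_blue_floor, either way round below 0.25 rad and horizontal distance between pack_green and bay_green_floor below 0.01 m and z of pack_green in the frame of bay_green_floor between -0.005 and 0.005 m and angle between the x axis of pack_green and the x axis of bay_green_floor, either way round below 0.25 rad); the robot touches nothing.
It fails at once if spray can pushed more than 30 mm or tipped (distance of spray_can from where it was at the start of the episode above 0.03 m).
It fails at once if multimeter pushed more than 30 mm or tipped (distance of multimeter from where it was at the start of the episode above 0.03 m).
It fails at once if coffee mug pushed more than 30 mm or tipped (distance of coffee_mug from where it was at the start of the episode above 0.03 m).
It fails at once if screwdriver pushed more than 30 mm or tipped (distance of screwdriver from where it was at the start of the episode above 0.03 m).
Of pack_red, pack_yellow, pack_blue, pack_green only 3 to 4 are there at a start; the rules pass over those that are not, and their reading is None.
Of trafo_0, trafo_1, trafo_2 only 2 to 3 are there at a start; the rules pass over those that are not, and their reading is None.
At some moment in a run one of pack_red, pack_yellow, pack_blue, pack_green may be knocked a few centimetres aside while the robot is not near it.
It also fails if it takes over 210 s, if anything falls off the work surface, if the arm or the gripper's body presses on something with over 40 N, if the wrist force passes 120 N, or if a joint passes its speed limit or range.

## Working session

There is one attempt and no reset: what is moved stays moved. The work goes in short steps, Python scripts to look and compute and a tool call to move; the robot and the scene stay as the last step left them, time stands still between calls to the robot, and variables do not carry over. Pictures are saved under pics/ and viewed, and the job is handed in when it is done.

Besides the shell and the picture viewer there is one more tool, called after ">>>" by a JSON object that holds its "api" and its "payload". move_arm: Moves the arm, as the interface text tells. Its arguments: {"type":"object","properties":{"deltas":{"type":"array"},"hand":{"type":"number"},"squeeze":{"type":"number"}},"required":["deltas"]}

```bash
ls; mkdir -p pics
python3 - <<'E'
from cell import robot
import cv2,numpy as np
print(robot.observe())
for n in ("scene","top","wrist"):
    i=robot.camera_info(n)
    p,d=robot.read_camera(n); cv2.imwrite(f"pics/{n}0.png",p[:,:,::-1]); np.savez(f"pics/{n}0.npz",p=p,d=d,**{k:np.array(v) for k,v in i.items()})
    print(n,i)
E
```

```text
pics
{'time': 0.0, 'qpos': array([-1.29100968e+00,  3.42744780e-01,  1.52503077e+00, -2.89248180e-05,
        1.27541739e+00, -1.46011624e-01]), 'qvel': array([-0.00054158,  0.00021825,  0.00049574, -0.00156088,  0.00091789,
       -0.00048534]), 'joint_efforts': array([ 1.03308135e-03, -4.31243491e+01, -2.44219673e+01,  7.16590066e-02,
        5.57850022e-02, -1.21453668e-04]), 'tool_pos': array([ 0.21673922, -0.47771028,  0.22602873]), 'tool_rot': array([3.01286281, 1.5691958 , 1.8678732 ]), 'contact_force': array([-0.00516958,  0.15697065, -0.75915416]), 'torque': array([0.00761337, 0.02218767, 0.01397526]), 'opening': 0.09203877456808551}
scene {'fx': 376.93348213989646, 'fy': 376.93348213989646, 'cx': 321.6962857970356, 'cy': 193.8895308808324, 'k1': -0.0487308973488986, 'R': array([[ 0.86749626,  0.49740371,  0.00630734],
       [ 0.30961995, -0.52998143, -0.78946512],
       [-0.38934011,  0.68681092, -0.61376302]]), 't': array([-0.46084986, -0.04720398,  1.36788509])}
top {'fx': 454.91849933485696, 'fy': 454.91849933485696, 'cx': 325.0118755822639, 'cy': 197.2191517282758, 'k1': -0.09520917218691657, 'R': array([[-1.03279018e-02, -9.99946392e-01, -7.39782486e-04],
       [-9.85846433e-01,  1.03060682e-02, -1.67333787e-01],
       [ 1.67332440e-01, -9.98894991e-04, -9.85900024e-01]]), 't': array([0.03017931, 0.52266227, 1.46805037])}
wrist {'fx': 330.56267604961965, 'fy': 330.56267604961965, 'cx': 321.47678256836036, 'cy': 202.74916062790425, 'k1': -0.0017014620363272437, 'R': array([[ 4.12990718e-01, -9.10734809e-01, -8.79993870e-04],
       [-8.77291356e-01, -3.98084194e-01,  2.68120964e-01],
       [-2.44537407e-01, -1.09959459e-01, -9.63384853e-01]]), 't': array([-0.52549532, -0.03303726,  0.38997558])}
```

View pics/top0.png

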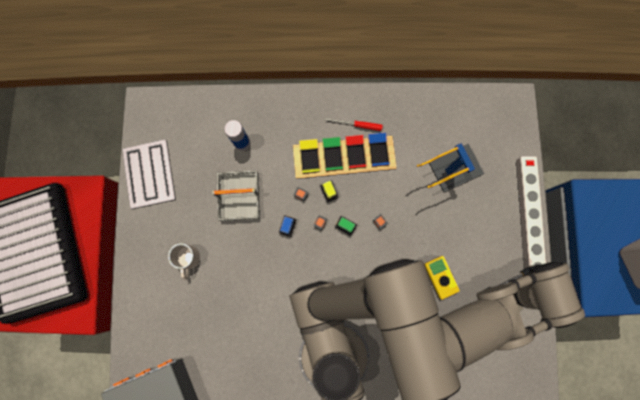

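View pics/scene0.png

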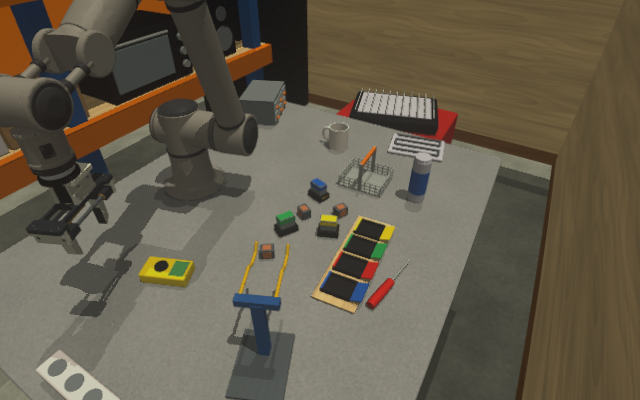

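The top view shows three packs (blue 287,225; yellow 329,190; green 346,226), three transformers (301,194; 320,222; 380,221), the basket at (238,195), the bays (yellow, green, red, blue from left to right) and the stand at (455,165). There is no red pack.

```bash
cat > h.py <<'E'
import numpy as np,cv2
from scipy.spatial.transform import Rotation as Ro
def ray(i,uv):
    uv=np.atleast_2d(uv).astype(float)
    xd=(uv[:,0]-i['cx'])/i['fx']; yd=(uv[:,1]-i['cy'])/i['fy']
    K=np.eye(3); n=cv2.undistortPoints(np.stack([xd,yd],1)[:,None],K,np.array([float(i['k1']),0,0,0]))[:,0]
    d=np.c_[n,np.ones(len(n))]
    return -i['R'].T@i['t'], d@i['R']
def plane(i,uv,z):
    c,d=ray(i,uv); return c+d*((z-c[2])/d[:,2])[:,None]
def cloud(i,d):
    v,u=np.mgrid[:400,:640]; c,r=ray(i,np.c_[u.ravel(),v.ravel()])
    return (c+r*d.ravel()[:,None]).reshape(400,640,3)
def proj(i,X):
    p=np.atleast_2d(X)@i['R'].T+i['t']; n=p[:,:2]/p[:,2:]; r2=(n**2).sum(1,keepdims=True)
    n=n*(1+i['k1']*r2); return n*i['fx']+[i['cx'],i['cy']]
def load(f):
    z=np.load(f); return {k:z[k] for k in z}
E
python3 - <<'E'
from h import *
z=load('pics/top0.npz'); p=z['p']; cl=cloud(z,z['d'])
for uv in [(300,300),(200,120),(287,225),(329,190),(346,226),(301,194),(320,222),(380,221),(238,191),(310,158),(378,158),(465,160),(430,180),(440,275),(234,130),(275,290)]:
    print(uv,p[uv[1],uv[0]],cl[uv[1],uv[0]].round(3), z['d'][uv[1],uv[0]])
cv2.imwrite('pics/crop.png',cv2.resize(p[100:300,200:500,::-1],None,fx=2.6,fy=2.6,interpolation=cv2.INTER_CUBIC))
hsv=cv2.cvtColor(p,cv2.COLOR_RGB2HSV)
E
```

```text
(300, 300) [140 126 107] [0.201 0.096 0.281] 1.2250241
(200, 120) [149 139 126] [0.812 0.466 0.005] 1.5982752
(287, 225) [ 54 107 183] [0.43  0.15  0.057] 1.4840062
(329, 190) [226 229  40] [0.544 0.011 0.062] 1.497606
(346, 226) [ 63 177  86] [ 0.424 -0.043  0.06 ] 1.4796524
(301, 194) [230 132  78] [0.537 0.105 0.031] 1.5273585
(320, 222) [227 131  76] [0.442 0.042 0.03 ] 1.5125784
(380, 221) [224 126  73] [ 0.443 -0.157  0.034] 1.50829
(238, 191) [227 133  42] [0.534 0.302 0.114] 1.4443376
(310, 158) [44 44 40] [0.667 0.075 0.01 ] 1.5698587
(378, 158) [46 41 40] [ 0.663 -0.159  0.016] 1.563219
(465, 160) [ 39  80 130] [ 0.607 -0.403  0.201] 1.3720467
(430, 180) [154 144 130] [ 0.587 -0.339  0.   ] 1.5663413
(440, 275) [226 189  31] [ 0.262 -0.35   0.032] 1.4808309
(234, 130) [227 216 211] [0.718 0.308 0.172] 1.4184637
(275, 290) [157 146 134] [ 0.219  0.194 -0.003] 1.5072993
```

View pics/crop.png

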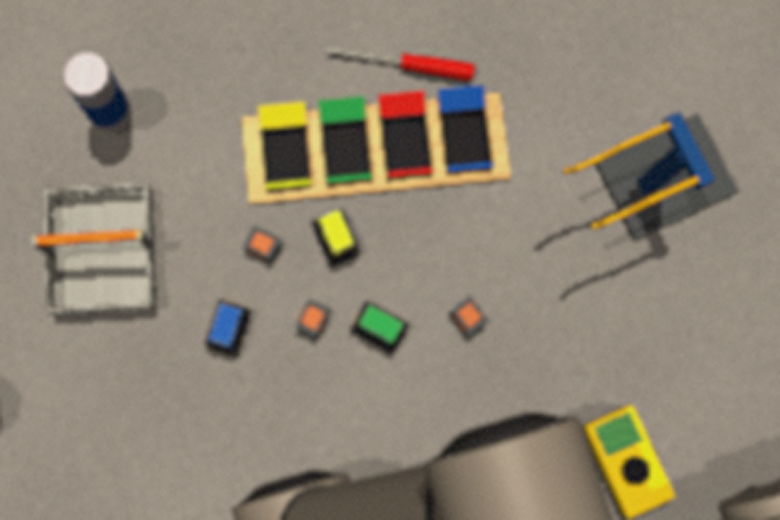

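View pics/wrist0.png

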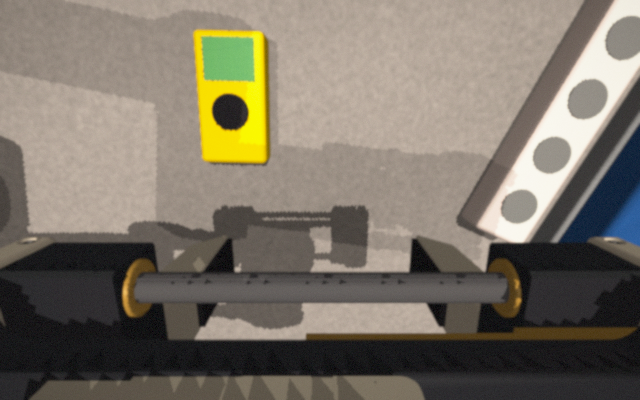

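```bash
cat >> h.py <<'E'
RG={'yellow':((22,150,120),(36,255,255)),'blue':((100,120,90),(118,255,255)),'green':((55,90,90),(80,255,255)),'copper':((5,110,120),(16,205,255)),'orange':((8,150,120),(16,255,255)),'prong':((17,150,120),(24,255,255))}
def blobs(p,col,amin=20):
    m=cv2.inRange(cv2.cvtColor(p,cv2.COLOR_RGB2HSV),*map(np.array,RG[col]))
    cs,_=cv2.findContours(m,cv2.RETR_EXTERNAL,cv2.CHAIN_APPROX_NONE)
    return [c[:,0].astype(float) for c in cs if cv2.contourArea(c)>=amin]
def rect(i,c,z):
    w=plane(i,c,z)[:,:2].astype(np.float32)
    (x,y),(a,b),t=cv2.minAreaRect((w*1000).reshape(-1,1,2))
    if a<b: a,b,t=b,a,t+90
    return round(x/1000,4),round(y/1000,4),round(a,1),round(b,1),round((t+90)%180-90,1)
E
python3 - <<'E'
from h import *
z=load('pics/top0.npz');p=z['p']
for col,h in (('yellow',.06),('blue',.06),('green',.06),('copper',.032),('orange',.112),('prong',.19)):
    for c in blobs(p,col):
        print(col,c.mean(0).round(),rect(z,c,h))
i=load('pics/wrist0.npz'); from cell import robot
o=robot.observe(); T=Ro.from_euler('xyz',o['tool_rot']).as_matrix()
print(T.round(3)); C=-i['R'].T@i['t']; print('cam in tool',T.T@(C-o['tool_pos']), (i['R']@T).round(3))
E
```

```text
yellow [441. 277.] (0.2548, -0.3485, 127.6, 69.1, 22.7)
yellow [329. 189.] (0.5476, 0.0113, 47.9, 29.6, 25.4)
yellow [310. 170.] (0.6111, 0.0721, 57.2, 11.2, -84.8)
yellow [308. 144.] (0.7015, 0.0786, 58.5, 32.4, -85.7)
blue [286. 225.] (0.4315, 0.151, 47.4, 28.4, -20.3)
blue [606. 245.] (0.3432, -0.9409, 454.4, 255.7, -0.3)
blue [380. 163.] (0.6327, -0.1599, 47.8, 8.4, -85.2)
blue [465. 158.] (0.6515, -0.4489, 97.1, 21.4, 24.6)
blue [377. 138.] (0.7227, -0.1529, 54.5, 31.6, 89.6)
green [437. 267.] (0.2892, -0.3356, 38.3, 29.9, -65.3)
green [346. 224.] (0.4303, -0.0429, 51.3, 29.7, 59.5)
green [334. 168.] (0.6192, -0.0048, 50.4, 8.5, -84.7)
green [331. 142.] (0.7085, 0.0019, 55.0, 31.3, -84.7)
copper [121. 381.] (-0.0754, 0.6952, 57.1, 10.1, -63.2)
copper [142. 372.] (-0.0445, 0.6226, 55.0, 8.6, -63.3)
copper [164. 363.] (-0.0133, 0.5507, 51.4, 8.6, -63.5)
copper [320. 222.] (0.4429, 0.0431, 26.8, 24.9, -34.1)
copper [380. 221.] (0.4437, -0.1565, 25.8, 23.8, 43.7)
copper [300. 193.] (0.5401, 0.1075, 26.4, 23.4, 55.5)
copper [233. 191.] (0.5493, 0.3349, 129.2, 17.4, -88.7)
orange [320. 222.] (0.4342, 0.0429, 17.9, 17.8, 44.3)
orange [380. 221.] (0.4352, -0.1476, 20.0, 15.8, 43.7)
orange [300. 193.] (0.5265, 0.1038, 20.0, 15.8, 62.6)
orange [233. 191.] (0.5333, 0.3184, 115.9, 13.3, -88.2)
prong [441. 281.] (0.247, -0.3143, 42.9, 27.7, 8.0)
prong [439. 281.] (0.2558, -0.314, 116.6, 61.4, 24.8)
prong [447. 178.] (0.5548, -0.3483, 138.1, 11.3, -65.8)
prong [437. 157.] (0.6199, -0.32, 136.3, 8.4, -65.2)
[[-0.     0.911  0.413]
 [ 0.001  0.413 -0.911]
 [-1.     0.    -0.001]]
cam in tool [-0.15785818  0.07264875  0.0009474 ] [[-0.    -0.     1.   ]
 [-0.268 -0.963 -0.   ]
 [ 0.963 -0.268  0.   ]]
```

```bash
cat >> h.py <<'E'
def Rpsi(ps):
    c,s=np.cos(np.radians(ps)),np.sin(np.radians(ps))
    return np.array([[0,c,s],[0,s,-c],[-1,0,0.]])
def go(o,pos,psi):
    T=Ro.from_euler('xyz',o['tool_rot']).as_matrix()
    dp=T.T@(np.array(pos)-o['tool_pos']); tv=np.degrees(Ro.from_matrix(T.T@Rpsi(psi)).as_rotvec())
    y=T[:,1]; print('now',o['tool_pos'].round(4),'psi',np.degrees(np.arctan2(y[1],y[0])).round(2),'t',round(o['time'],2),'q6',o['qpos'][5].round(2)); print('dp',dp.round(4),'turn',tv.round(2));
E
python3 - <<'E'
from h import *; from cell import robot
go(robot.observe(),(.47,-.02,.33),0)
E
```

```text
now [ 0.2168 -0.4778  0.2262] psi 24.4 t 0.15 q6 -0.15
dp [-0.1034  0.4197 -0.3125] turn [24.4  -0.06  0.  ]
```

>>> {"api": "move_arm", "payload": {"deltas": [{"dp": [-0.02,0.03,-0.02],"turn": [3,0,0]},{"dp": [-0.04,0.06,-0.045],"turn": [6,0,0]},{"dp": [-0.06,0.1,-0.07],"turn": [9,0,0]},{"dp": [-0.08,0.14,-0.1],"turn": [12,0,0]},{"dp": [-0.1,0.18,-0.13],"turn": [15,0,0]},{"dp": [-0.103,0.22,-0.16],"turn": [18,0,0]},{"dp": [-0.103,0.26,-0.19],"turn": [21,0,0]},{"dp": [-0.103,0.3,-0.22],"turn": [24,0,0]},{"dp": [-0.103,0.34,-0.25],"turn": [24.4,0,0]},{"dp": [-0.103,0.38,-0.28],"turn": [24.4,0,0]}]}}

```text
time: 1.15
tool_pos: [0.4436, -0.0717, 0.3297]
tool_rot: [0.65, 1.571, -0.921]
contact_force: [0.6, -1.9, -0.3]
opening: 0.0916
```

Run:
```python
from h import *; from cell import robot
go(robot.observe(),(.47,-.02,.33),0)
```

```text
now [ 0.4436 -0.0717  0.3297] psi -0.02 t 1.15 q6 1.24
dp [-0.0003  0.0264 -0.0517] turn [-0.02  0.01 -0.01]
```

>>> {"api": "move_arm", "payload": {"deltas": [{"dp": [0,0.02,-0.04],"turn": [0,0,0]},{"dp": [0,0.025,-0.05],"turn": [0,0,0]},{"dp": [0,0.025,-0.05],"turn": [0,0,0]},{"dp": [0,0.025,-0.05],"turn": [0,0,0]}]}}

```text
time: 1.55
tool_pos: [0.4677, -0.0245, 0.3295]
tool_rot: [-0.942, 1.57, -2.513]
contact_force: [-1.5, 0.4, 0.1]
opening: 0.0918
```

```bash
cat >> h.py <<'E'
def snap(robot,n,tag):
    o=robot.observe(); i=robot.camera_info(n); p,d=robot.read_camera(n)
    cv2.imwrite(f"pics/{tag}.png",p[:,:,::-1]); np.savez(f"pics/{tag}.npz",p=p,d=d,**{k:np.array(v) for k,v in i.items()})
    return dict(p=p,d=d,**i)
E
python3 - <<'E'
from h import *; from cell import robot
z=snap(robot,'wrist','w1');p=z['p']
go(robot.observe(),(.47,-.02,.33),0)
for col,h in (('yellow',.06),('blue',.06),('green',.06),('copper',.032),('orange',.112),('prong',.19)):
    for c in blobs(p,col,150):
        print(col,c.mean(0).round(),rect(z,c,h))
z=snap(robot,'top','t1');p=z['p']
for col,h in (('yellow',.06),('blue',.06),('green',.06),('copper',.032),('orange',.112),('prong',.19)):
    for c in blobs(p,col,20):
        print(col,c.mean(0).round(),rect(z,c,h))
E
```

```text
now [ 0.4677 -0.025   0.3296] psi -0.08 t 1.6 q6 1.36
dp [-0.0004  0.0023 -0.005 ] turn [-0.08  0.04  0.03]
yellow [293. 102.] (0.5497, 0.0091, 47.6, 26.7, 22.9)
yellow [248.  46.] (0.6142, 0.062, 56.9, 8.1, -85.0)
yellow [626.  37.] (0.6249, -0.3843, 34.0, 10.9, -59.1)
blue [190. 194.] (0.4329, 0.1501, 45.5, 25.8, -17.2)
blue [433.  28.] (0.6335, -0.1562, 56.1, 7.7, -85.0)
green [336. 195.] (0.4318, -0.0458, 46.5, 26.8, 60.6)
green [309.  40.] (0.6208, -0.0108, 54.8, 7.7, -85.2)
copper [274. 183.] (0.4427, 0.0407, 25.4, 20.6, -27.5)
copper [418. 182.] (0.4442, -0.1608, 25.1, 21.1, 36.5)
copper [223. 110.] (0.5413, 0.1052, 25.2, 20.8, 63.2)
orange [274. 183.] (0.4601, 0.029, 19.2, 15.4, -30.5)
orange [418. 182.] (0.4612, -0.1369, 18.7, 15.6, 36.4)
orange [ 32. 114.] (0.5375, 0.2919, 75.0, 12.5, -86.7)
orange [223. 110.] (0.541, 0.0825, 18.8, 15.7, 63.5)
prong [515. 290.] (0.367, -0.2207, 61.4, 12.0, 10.6)
prong [128. 290.] (0.3674, 0.1695, 61.3, 12.0, -10.7)
prong [626.  36.] (0.5995, -0.2751, 24.4, 10.0, -57.6)
yellow [441. 277.] (0.2549, -0.348, 126.9, 70.1, 23.2)
yellow [308. 171.
[... 483 characters left out ...]
1.] (-0.0754, 0.6952, 57.1, 10.1, -63.2)
copper [142. 372.] (-0.0445, 0.6226, 55.0, 8.6, -63.3)
copper [164. 363.] (-0.0139, 0.5504, 51.4, 10.1, -63.5)
copper [320. 222.] (0.4409, 0.0411, 27.7, 19.4, -34.1)
copper [380. 221.] (0.4437, -0.1565, 25.8, 23.8, 43.7)
copper [300. 193.] (0.5399, 0.1079, 25.8, 21.2, 62.6)
copper [233. 191.] (0.5493, 0.3349, 129.2, 17.4, -88.7)
orange [320. 222.] (0.4326, 0.0414, 17.9, 13.4, -45.4)
orange [380. 221.] (0.4352, -0.1476, 20.0, 15.8, 43.7)
orange [300. 193.] (0.5265, 0.1038, 20.1, 15.8, 62.6)
orange [233. 191.] (0.5335, 0.3184, 115.9, 13.2, -88.0)
prong [447. 178.] (0.5548, -0.3483, 138.1, 10.7, -66.1)
prong [437. 157.] (0.6199, -0.32, 136.3, 8.4, -65.2)
```

View pics/w1.png

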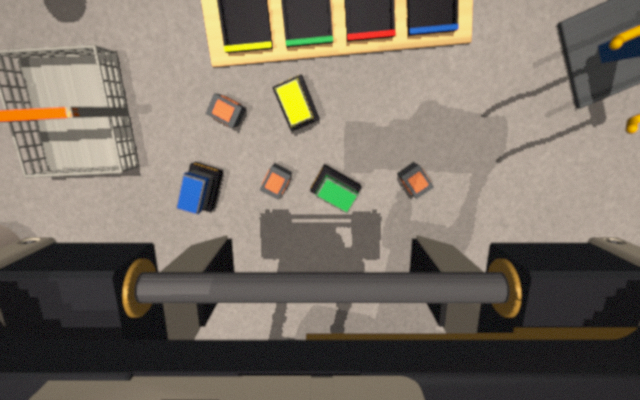

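Run:
```python
from h import *
z=load('pics/w1.npz');p=z['p']
f=lambda y,x:cv2.resize(p[y-30:y+30,x-30:x+30,::-1],(260,260),interpolation=cv2.INTER_CUBIC)
cv2.imwrite('pics/c1.png',np.hstack([f(183,276),f(181,416),f(111,226)]))
```

```text
(no output)
```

View pics/c1.png

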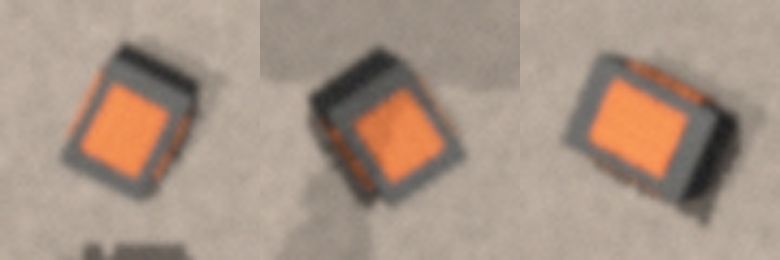

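Run:
```python
from h import *
z=load('pics/t1.npz');p=z['p']
cv2.imwrite('pics/c2.png',np.hstack([cv2.resize(p[150:240,200:280,::-1],None,fx=6,fy=6,interpolation=cv2.INTER_CUBIC)]))
cl=cloud(z,z['d']); s=cl[160:235,205:275].reshape(-1,3)
r=s[(s[:,2]>.035)&(s[:,2]<.06)]; print(len(r),r.min(0),r.max(0),np.percentile(r,[2,98],axis=0))
(x,y),wh,t=cv2.minAreaRect((r[:,:2]*1000).astype(np.float32)); print(x,y,wh,t)
b=s[s[:,2]>.1]; print(len(b),b.min(0),b.max(0),b.mean(0)); print(np.polyfit(b[:,1],b[:,0],1))
```

```text
215 [0.45244562 0.2462293  0.03567647] [0.61582416 0.3891287  0.05840414] [[0.45283645 0.24710143 0.0366219 ]
 [0.6150927  0.38787444 0.05143585]]
534.4623413085938 317.89208984375 (161.7587432861328, 138.92330932617188) 1.897797703742981
205 [0.26992397 0.02625753 0.10098679] [0.54371347 0.38641042 1.53483228] [0.49784699 0.27922775 0.30528839]
[0.78813884 0.27777676]
```

View pics/c2.png

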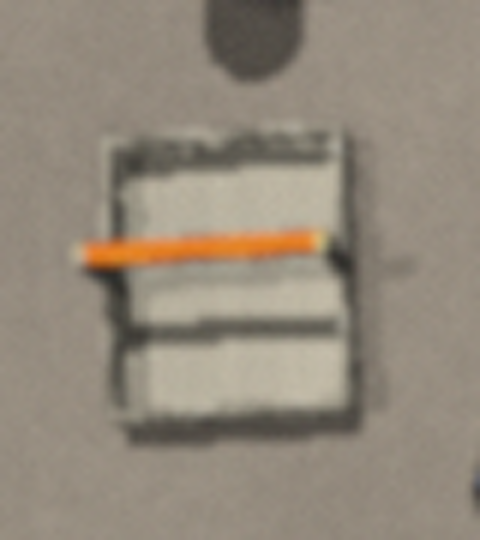

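Run:
```python
from h import *; from cell import robot
go(robot.observe(),(.4427,.0415,.12),62)
```

```text
now [ 0.4677 -0.0251  0.3297] psi -0.12 t 1.65 q6 1.36
dp [ 0.2097 -0.0251 -0.0667] turn [-6.212e+01  2.000e-02  3.000e-02]
```

>>> {"api": "move_arm", "payload": {"deltas": [{"dp": [0.03,-0.005,-0.015],"turn": [-8,0,0]},{"dp": [0.06,-0.01,-0.03],"turn": [-16,0,0]},{"dp": [0.1,-0.015,-0.045],"turn": [-24,0,0]},{"dp": [0.14,-0.025,-0.0667],"turn": [-32,0,0]},{"dp": [0.17,-0.025,-0.0667],"turn": [-40,0,0]},{"dp": [0.19,-0.025,-0.0667],"turn": [-48,0,0]},{"dp": [0.205,-0.025,-0.0667],"turn": [-56,0,0]},{"dp": [0.21,-0.025,-0.0667],"turn": [-62,0,0]},{"dp": [0.21,-0.025,-0.0667],"turn": [-62,0,0]},{"dp": [0.21,-0.025,-0.0667],"turn": [-62,0,0]}], "hand": 0.07}}

```text
time: 2.65
tool_pos: [0.4434, 0.042, 0.1201]
tool_rot: [0.172, 1.57, -0.322]
contact_force: [-0.0, 1.0, 0.3]
opening: 0.07
```

Run:
```python
from h import *; from cell import robot
z=snap(robot,'wrist','w2');p=z['p']
go(robot.observe(),(.4427,.0415,.007),62)
for c in blobs(p,'copper',150): print(c.mean(0).round(),rect(z,c,.032))
```

```text
now [0.4435 0.0422 0.1203] psi 61.77 t 2.7 q6 0.42
dp [ 0.1133 -0.001  -0.0005] turn [-0.23  0.06 -0.02]
[320. 209.] (0.4431, 0.0406, 24.1, 20.3, -28.3)
[320. 185.] (0.4515, 0.0569, 22.9, 5.5, -28.3)
[401.  65.] (0.5415, 0.1053, 24.5, 20.9, 61.8)
```

View pics/w2.png

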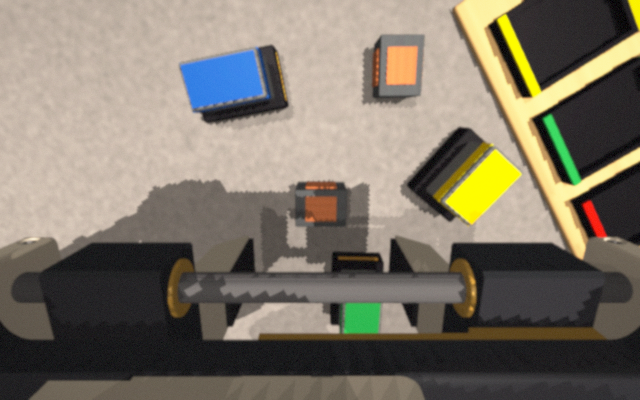

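The transformer at (320,205) is centred between the fingers, so I'll descend and grip.

>>> {"api": "move_arm", "payload": {"deltas": [{"dp": [0.03,-0.001,0],"turn": [0,0,0]},{"dp": [0.06,-0.001,0],"turn": [0,0,0]},{"dp": [0.09,-0.001,0],"turn": [0,0,0]},{"dp": [0.105,-0.001,0],"turn": [0,0,0]},{"dp": [0.112,-0.001,0],"turn": [0,0,0]},{"dp": [0.112,-0.001,0],"turn": [0,0,0]}]}}

```text
time: 3.3
tool_pos: [0.4427, 0.0419, 0.0076]
tool_rot: [-2.491, 1.57, -2.981]
contact_force: [-0.1, 0.1, 0.1]
opening: 0.0704
```

>>> {"api": "move_arm", "payload": {"deltas": [{"dp": [0,0,0],"turn": [0,0,0]},{"dp": [0,0,0],"turn": [0,0,0]},{"dp": [0,0,0],"turn": [0,0,0]},{"dp": [0,0,0],"turn": [0,0,0]},{"dp": [0,0,0],"turn": [0,0,0]},{"dp": [0,0,0],"turn": [0,0,0]},{"dp": [-0.02,0,0],"turn": [0,0,0]},{"dp": [-0.06,0,0],"turn": [0,0,0]},{"dp": [-0.1,0,0],"turn": [0,0,0]},{"dp": [-0.14,0,0],"turn": [0,0,0]}], "hand": 0.02, "squeeze": 25}}

```text
time: 4.3
tool_pos: [0.4421, 0.0422, 0.149]
tool_rot: [-2.659, 1.57, 3.136]
contact_force: [1.2, -1.1, -0.4]
opening: 0.0399
```

Run:
```python
from h import *; from cell import robot
o=robot.observe(); print(o['opening'],o['contact_force'])
B=np.array([.5345,.318]); ax=np.array([np.cos(.033),np.sin(.033)]); ay=np.array([-ax[1],ax[0]])
go(o,(*(B+.053*ax),.19),182); print(B+.053*ax, B-.053*ax-.024*ay,B-.053*ax+.022*ay)
```

```text
0.03988108790159446 [ 1.2011715  -1.1299878  -0.41107035]
now [0.4421 0.0422 0.149 ] psi 62.0 t 4.3 q6 0.41
dp [-0.0412  0.3133 -0.002 ] turn [-1.2e+02 -6.0e-02 -4.0e-02]
[0.58747114 0.31974868] [0.48232071 0.29226438] [0.48080299 0.33823934]
```

>>> {"api": "move_arm", "payload": {"deltas": [{"dp": [-0.02,0.02,0],"turn": [-8,0,0]},{"dp": [-0.041,0.05,0],"turn": [-16,0,0]},{"dp": [-0.041,0.08,0],"turn": [-24,0,0]},{"dp": [-0.041,0.11,0],"turn": [-32,0,0]},{"dp": [-0.041,0.14,0],"turn": [-40,0,0]},{"dp": [-0.041,0.17,0],"turn": [-48,0,0]},{"dp": [-0.041,0.2,0],"turn": [-56,0,0]},{"dp": [-0.041,0.23,0],"turn": [-64,0,0]},{"dp": [-0.041,0.26,-0.001],"turn": [-72,0,0]},{"dp": [-0.041,0.29,-0.001],"turn": [-80,0,0]}]}}

```text
time: 5.3
tool_pos: [0.578, 0.2997, 0.188]
tool_rot: [2.669, 1.569, -2.701]
contact_force: [0.1, 0.4, -0.4]
opening: 0.0397
```

Run:
```python
from h import *; from cell import robot
go(robot.observe(),(.5875,.3197,.19),182)
```

```text
now [0.578  0.2997 0.188 ] psi 142.34 t 5.3 q6 -0.55
dp [-0.002   0.0047  0.0216] turn [-39.66  -0.05  -0.06]
```

>>> {"api": "move_arm", "payload": {"deltas": [{"dp": [0,0.002,0.01],"turn": [-8,0,0]},{"dp": [0,0.004,0.02],"turn": [-16,0,0]},{"dp": [0,0.004,0.02],"turn": [-24,0,0]},{"dp": [0,0.004,0.02],"turn": [-32,0,0]},{"dp": [0,0.004,0.02],"turn": [-39.5,0,0]},{"dp": [0,0.004,0.02],"turn": [-39.5,0,0]},{"dp": [0,0.004,0.02],"turn": [-39.5,0,0]}]}}

```text
time: 6.0
tool_pos: [0.5869, 0.3168, 0.1882]
tool_rot: [2.04, 1.57, -2.65]
contact_force: [0.3, 0.7, -0.4]
opening: 0.0398
```

Run:
```python
from h import *; from cell import robot
z=snap(robot,'wrist','w3')
go(robot.observe(),(.5875,.3197,.02),182)
for c in blobs(z['p'],'orange',150): print(c.mean(0).round(),rect(z,c,.112))
```

```text
now [0.587  0.3168 0.1884] psi -178.69 t 6.05 q6 -1.21
dp [ 0.1684 -0.0007  0.003 ] turn [-0.69 -0.02 -0.03]
[321. 266.] (0.6314, 0.3167, 39.6, 10.0, -82.5)
[327. 141.] (0.5359, 0.3142, 128.5, 12.4, -87.4)
[ 97. 134.] (0.5348, 0.1583, 17.5, 14.5, 62.8)
```

View pics/w3.png

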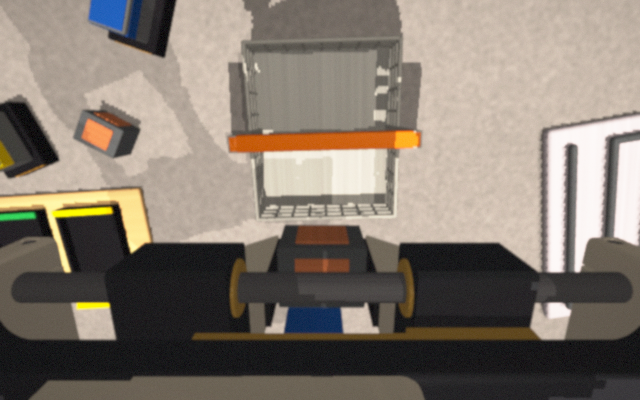

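The held transformer is over the far half of the basket. The bar is at row 141 and the far rim near row 213.

>>> {"api": "move_arm", "payload": {"deltas": [{"dp": [0.03,0,0],"turn": [-0.7,0,0]},{"dp": [0.06,0,0],"turn": [-0.7,0,0]},{"dp": [0.09,0,0],"turn": [-0.7,0,0]},{"dp": [0.12,0,0],"turn": [-0.7,0,0]},{"dp": [0.145,0,0],"turn": [-0.7,0,0]},{"dp": [0.16,0,0],"turn": [-0.7,0,0]},{"dp": [0.168,0,0],"turn": [-0.7,0,0]},{"dp": [0.168,0,0],"turn": [-0.7,0,0]}]}}

```text
time: 6.85
tool_pos: [0.5869, 0.3167, 0.0201]
tool_rot: [1.987, 1.57, -2.688]
contact_force: [-0.3, 0.2, -0.5]
opening: 0.0398
```

>>> {"api": "move_arm", "payload": {"deltas": [{"dp": [0,0,0],"turn": [0,0,0]},{"dp": [0,0,0],"turn": [0,0,0]},{"dp": [0,0,0],"turn": [0,0,0]},{"dp": [-0.02,0,0],"turn": [0,0,0]},{"dp": [-0.06,0,0],"turn": [0,0,0]},{"dp": [-0.1,0,0],"turn": [0,0,0]},{"dp": [-0.14,0,0],"turn": [0,0,0]},{"dp": [-0.17,0,0],"turn": [0,0,0]},{"dp": [-0.17,0,0],"turn": [0,0,0]}], "hand": 0.052}}

```text
time: 7.75
tool_pos: [0.5894, 0.3178, 0.1974]
tool_rot: [-1.233, 1.559, 0.376]
contact_force: [0.1, 0.6, 0.1]
opening: 0.0522
```

Run:
```python
from h import *; from cell import robot
z=snap(robot,'top','t2')
go(robot.observe(),(.4435,-.16,.12),126.5)
p=z['p']
for c in blobs(p,'copper',15): print(c.mean(0).round(),rect(z,c,.032))
cv2.imwrite('pics/c3.png',cv2.resize(p[100:300,200:500,::-1],None,fx=2.6,fy=2.6,interpolation=cv2.INTER_CUBIC))
```

```text
now [0.5883 0.3173 0.1942] psi -177.81 t 7.8 q6 -1.23
dp [ 0.0722  0.1634 -0.4716] turn [55.69  0.28  0.27]
[121. 381.] (-0.0754, 0.6952, 57.1, 10.1, -63.2)
[142. 372.] (-0.0445, 0.6226, 55.0, 8.6, -63.3)
[164. 363.] (-0.0139, 0.5504, 51.4, 10.1, -63.5)
[380. 221.] (0.4437, -0.158, 25.8, 23.6, 35.5)
[300. 193.] (0.5406, 0.1075, 25.8, 22.7, 62.6)
```

View pics/c3.png

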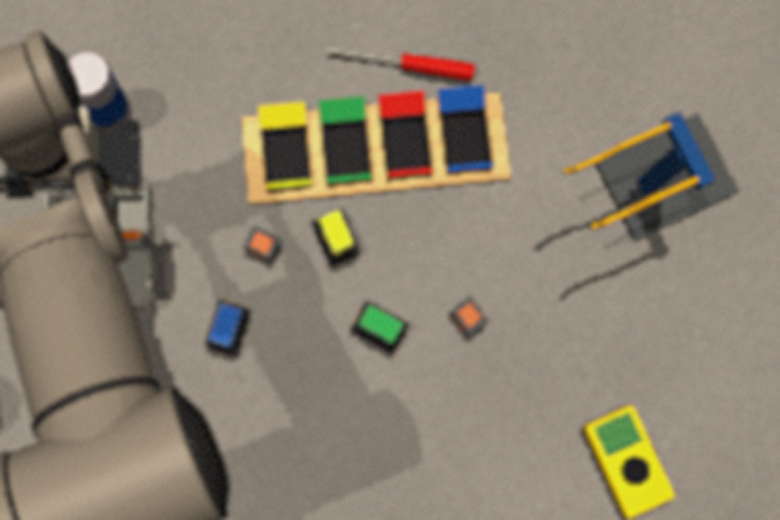

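>>> {"api": "move_arm", "payload": {"deltas": [{"dp": [0,0.013,-0.037],"turn": [6,0.03,0.03]},{"dp": [0,0.029,-0.083],"turn": [12,0.06,0.06]},{"dp": [0,0.045,-0.13],"turn": [18,0.1,0.1]},{"dp": [0,0.061,-0.177],"turn": [24,0.1,0.1]},{"dp": [0,0.077,-0.224],"turn": [30,0.2,0.2]},{"dp": [0,0.093,-0.27],"turn": [36,0.2,0.2]},{"dp": [0.01,0.109,-0.315],"turn": [42,0.3,0.3]},{"dp": [0.02,0.125,-0.36],"turn": [48,0.3,0.3]},{"dp": [0.03,0.14,-0.405],"turn": [54,0.3,0.3]},{"dp": [0.04,0.155,-0.448],"turn": [55.7,0.3,0.3]}], "hand": 0.07}}

```text
time: 8.8
tool_pos: [0.4479, -0.1382, 0.1495]
tool_rot: [2.732, 1.563, -2.918]
contact_force: [0.1, -0.4, 0.4]
opening: 0.0697
```

Run:
```python
from h import *; from cell import robot
z=snap(robot,'wrist','w4')
go(robot.observe(),(.444,-.16,.07),126.5)
for c in blobs(z['p'],'copper',150): print(c.mean(0).round(),rect(z,c,.032))
```

```text
now [ 0.4458 -0.1435  0.148 ] psi 126.13 t 8.85 q6 -1.09
dp [ 0.0781 -0.0126 -0.0103] turn [-0.37 -0.65 -0.2 ]
[304. 214.] (0.4439, -0.1605, 23.9, 20.1, 36.4)
[617.  15.] (0.5414, 0.1056, 24.9, 21.0, 62.7)
```

>>> {"api": "move_arm", "payload": {"deltas": [{"dp": [0.03,-0.01,-0.008],"turn": [0,0,0]},{"dp": [0.06,-0.01,-0.01],"turn": [0,0,0]},{"dp": [0.078,-0.01,-0.01],"turn": [0,0,0]},{"dp": [0.078,-0.01,-0.01],"turn": [0,0,0]},{"dp": [0.078,-0.01,-0.01],"turn": [0,0,0]}]}}

```text
time: 9.35
tool_pos: [0.4466, -0.1506, 0.0726]
tool_rot: [2.735, 1.563, -2.911]
contact_force: [-0.2, 0.1, 0.5]
opening: 0.0695
```

Run:
```python
from h import *; from cell import robot
go(robot.observe(),(.444,-.16,.007),126.5)
```

```text
now [ 0.4466 -0.1506  0.0726] psi 126.51 t 9.35 q6 -1.12
dp [ 0.0656 -0.0062 -0.0072] turn [ 0.01 -0.42 -0.18]
```

>>> {"api": "move_arm", "payload": {"deltas": [{"dp": [0.01,-0.006,-0.007],"turn": [0,-0.4,-0.2]},{"dp": [0.03,-0.006,-0.007],"turn": [0,-0.4,-0.2]},{"dp": [0.05,-0.006,-0.007],"turn": [0,-0.4,-0.2]},{"dp": [0.066,-0.006,-0.007],"turn": [0,-0.4,-0.2]},{"dp": [0.066,-0.006,-0.007],"turn": [0,-0.4,-0.2]},{"dp": [0.066,-0.006,-0.007],"turn": [0,-0.4,-0.2]}]}}

```text
time: 9.95
tool_pos: [0.445, -0.1602, 0.0078]
tool_rot: [-1.319, 1.568, -0.682]
contact_force: [0.7, -0.6, -0.2]
opening: 0.0703
```

>>> {"api": "move_arm", "payload": {"deltas": [{"dp": [0,0,0],"turn": [0,0,0]},{"dp": [0,0,0],"turn": [0,0,0]},{"dp": [0,0,0],"turn": [0,0,0]},{"dp": [0,0,0],"turn": [0,0,0]},{"dp": [0,0,0],"turn": [0,0,0]},{"dp": [0,0,0],"turn": [0,0,0]},{"dp": [-0.02,0,0],"turn": [0,0,0]},{"dp": [-0.06,0,0],"turn": [0,0,0]},{"dp": [-0.1,0,0],"turn": [0,0,0]},{"dp": [-0.14,0,0],"turn": [0,0,0]}], "hand": 0.02}}

```text
time: 10.95
tool_pos: [0.4437, -0.1597, 0.148]
tool_rot: [-2.102, 1.57, -1.465]
contact_force: [1.6, -0.5, -0.4]
opening: 0.0394
```

Run:
```python
from h import *; from cell import robot
o=robot.observe(); print(o['opening'])
go(o,(.4823,.291,.17),182)
```

```text
0.03940956659069439
now [ 0.4437 -0.1597  0.148 ] psi 126.5 t 10.95 q6 -1.14
dp [-0.0223  0.3394  0.2991] turn [-5.55e+01 -3.00e-02  2.00e-02]
```

>>> {"api": "move_arm", "payload": {"deltas": [{"dp": [-0.01,0.02,0.018],"turn": [-5,0,0]},{"dp": [-0.022,0.05,0.044],"turn": [-10,0,0]},{"dp": [-0.022,0.083,0.073],"turn": [-16,0,0]},{"dp": [-0.022,0.116,0.102],"turn": [-22,0,0]},{"dp": [-0.022,0.15,0.132],"turn": [-28,0,0]},{"dp": [-0.022,0.183,0.161],"turn": [-34,0,0]},{"dp": [-0.022,0.216,0.19],"turn": [-40,0,0]},{"dp": [-0.022,0.25,0.22],"turn": [-46,0,0]},{"dp": [-0.022,0.283,0.249],"turn": [-52,0,0]},{"dp": [-0.022,0.31,0.274],"turn": [-55.5,0,0]}]}}

```text
time: 11.95
tool_pos: [0.4795, 0.2545, 0.168]
tool_rot: [-2.818, 1.57, -1.208]
contact_force: [-0.5, 0.2, 0.2]
opening: 0.0399
```

Run:
```python
from h import *; from cell import robot
go(robot.observe(),(.4823,.291,.17),182)
```

```text
now [0.4795 0.2545 0.168 ] psi -177.73 t 11.95 q6 -1.26
dp [-0.002  -0.0042  0.0363] turn [ 0.27 -0.07  0.02]
```

>>> {"api": "move_arm", "payload": {"deltas": [{"dp": [0,-0.003,0.02],"turn": [0,0,0]},{"dp": [0,-0.003,0.036],"turn": [0,0,0]},{"dp": [0,-0.003,0.036],"turn": [0,0,0]},{"dp": [0,-0.003,0.036],"turn": [0,0,0]}]}}

```text
time: 12.35
tool_pos: [0.4815, 0.2877, 0.168]
tool_rot: [-3.075, 1.569, -1.469]
contact_force: [-0.4, -0.3, 0.5]
opening: 0.0396
```

Run:
```python
from h import *; from cell import robot
go(robot.observe(),(.4823,.291,.02),182)
z=snap(robot,'wrist','w5')
```

```text
now [0.4815 0.2877 0.168 ] psi -178.0 t 12.35 q6 -1.2
dp [ 0.148  -0.0009  0.0035] turn [ 0.   -0.11  0.01]
```

View pics/w5.png

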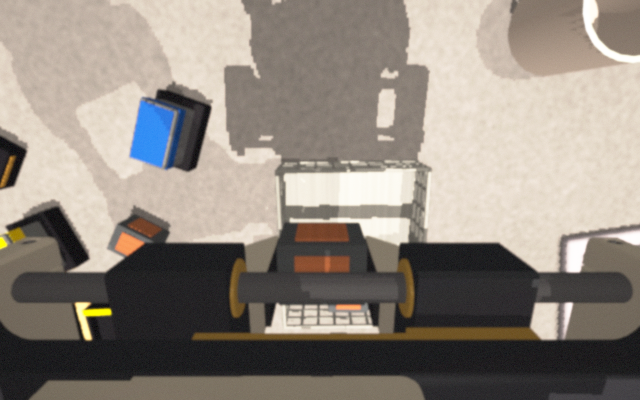

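>>> {"api": "move_arm", "payload": {"deltas": [{"dp": [0.03,-0.001,0.012],"turn": [0,0,0]},{"dp": [0.06,-0.001,0.012],"turn": [0,0,0]},{"dp": [0.09,-0.001,0.012],"turn": [0,0,0]},{"dp": [0.115,-0.001,0.012],"turn": [0,0,0]},{"dp": [0.13,-0.001,0.012],"turn": [0,0,0]},{"dp": [0.142,-0.001,0.012],"turn": [0,0,0]},{"dp": [0.145,-0.001,0.012],"turn": [0,0,0]},{"dp": [0.145,-0.001,0.012],"turn": [0,0,0]}]}}

```text
time: 13.2
tool_pos: [0.4827, 0.2997, 0.0235]
tool_rot: [-2.492, 1.569, -0.887]
contact_force: [-0.7, 0.3, -0.9]
opening: 0.0397
```

>>> {"api": "move_arm", "payload": {"deltas": [{"dp": [0,0,0],"turn": [0,0,0]},{"dp": [0,0,0],"turn": [0,0,0]},{"dp": [0,0,0],"turn": [0,0,0]},{"dp": [-0.02,0,0],"turn": [0,0,0]},{"dp": [-0.06,0,0],"turn": [0,0,0]},{"dp": [-0.1,0,0],"turn": [0,0,0]},{"dp": [-0.14,0,0],"turn": [0,0,0]},{"dp": [-0.14,0,0],"turn": [0,0,0]}], "hand": 0.046}}

```text
time: 14.0
tool_pos: [0.4852, 0.3018, 0.1698]
tool_rot: [-1.296, 1.558, 0.31]
contact_force: [0.1, 0.4, 0.2]
opening: 0.0461
```

Run:
```python
from h import *; from cell import robot
z=snap(robot,'wrist','w6')
go(robot.observe(),(.541,.106,.1),243)
for c in blobs(z['p'],'copper',150): print(c.mean(0).round(),rect(z,c,.032))
```

```text
now [0.4839 0.3012 0.1668] psi -177.99 t 14.05 q6 -1.18
dp [ 0.0668 -0.0497 -0.1972] turn [-60.99  -0.15   0.44]
[114. 239.] (0.5416, 0.105, 25.2, 21.1, 61.5)
[320. 188.] (0.484, 0.2996, 25.0, 20.7, -88.0)
```

View pics/w6.png

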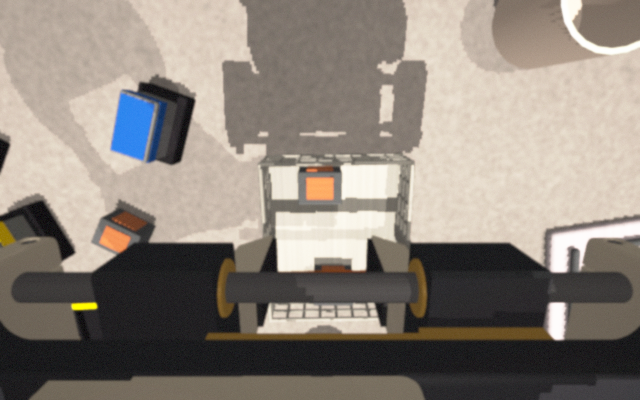

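The second transformer sits in the near half of the basket (320,186), with the first visible behind the gripper rod. The third is next.

>>> {"api": "move_arm", "payload": {"deltas": [{"dp": [0,-0.008,-0.03],"turn": [-8,0,0]},{"dp": [0,-0.016,-0.06],"turn": [-16,0,0]},{"dp": [0,-0.025,-0.1],"turn": [-24,0,0]},{"dp": [0.01,-0.035,-0.14],"turn": [-32,0,0]},{"dp": [0.03,-0.045,-0.18],"turn": [-40,0,0]},{"dp": [0.05,-0.05,-0.197],"turn": [-48,0,0]},{"dp": [0.067,-0.05,-0.197],"turn": [-56,0,0]},{"dp": [0.067,-0.05,-0.197],"turn": [-61,0,0]},{"dp": [0.067,-0.05,-0.197],"turn": [-61,0,0]},{"dp": [0.067,-0.05,-0.197],"turn": [-61,0,0]}], "hand": 0.06}}

```text
time: 15.05
tool_pos: [0.539, 0.1052, 0.0961]
tool_rot: [2.218, 1.57, -1.397]
contact_force: [-0.5, 0.2, -0.1]
opening: 0.0601
```

Run:
```python
from h import *; from cell import robot
go(robot.observe(),(.541,.1058,.007),242.5)
```

```text
now [0.539  0.1052 0.0961] psi -117.14 t 15.05 q6 -2.61
dp [ 0.0891 -0.0015 -0.0015] turn [ 0.36 -0.04 -0.05]
```

>>> {"api": "move_arm", "payload": {"deltas": [{"dp": [0.02,-0.001,-0.001],"turn": [0,0,0]},{"dp": [0.05,-0.001,-0.001],"turn": [0,0,0]},{"dp": [0.075,-0.001,-0.001],"turn": [0,0,0]},{"dp": [0.089,-0.001,-0.001],"turn": [0,0,0]},{"dp": [0.089,-0.001,-0.001],"turn": [0,0,0]},{"dp": [0.089,-0.001,-0.001],"turn": [0,0,0]}]}}

```text
time: 15.65
tool_pos: [0.541, 0.1057, 0.0081]
tool_rot: [2.967, 1.569, -0.647]
contact_force: [0.4, 0.2, 0.3]
opening: 0.0599
```

>>> {"api": "move_arm", "payload": {"deltas": [{"dp": [0,0,0],"turn": [0,0,0]},{"dp": [0,0,0],"turn": [0,0,0]},{"dp": [0,0,0],"turn": [0,0,0]},{"dp": [0,0,0],"turn": [0,0,0]},{"dp": [0,0,0],"turn": [0,0,0]},{"dp": [0,0,0],"turn": [0,0,0]},{"dp": [-0.02,0,0],"turn": [0,0,0]},{"dp": [-0.06,0,0],"turn": [0,0,0]},{"dp": [-0.1,0,0],"turn": [0,0,0]},{"dp": [-0.14,0,0],"turn": [0,0,0]}], "hand": 0.015}}

```text
time: 16.65
tool_pos: [0.5401, 0.1056, 0.1487]
tool_rot: [2.003, 1.57, -1.61]
contact_force: [0.8, 0.4, -0.5]
opening: 0.0296
```

Run:
```python
from h import *; from cell import robot
o=robot.observe(); print(o['opening'])
go(o,(.484,.345,.17),182)
```

```text
0.02959056947482509
now [0.5401 0.1056 0.1487] psi -117.01 t 16.65 q6 -2.62
dp [-0.0216 -0.1878  0.1587] turn [ 6.099e+01 -6.000e-02 -4.000e-02]
```

>>> {"api": "move_arm", "payload": {"deltas": [{"dp": [-0.02,-0.02,0.015],"turn": [8,0,0]},{"dp": [-0.022,-0.045,0.038],"turn": [16,0,0]},{"dp": [-0.022,-0.075,0.063],"turn": [24,0,0]},{"dp": [-0.022,-0.105,0.089],"turn": [32,0,0]},{"dp": [-0.022,-0.135,0.114],"turn": [40,0,0]},{"dp": [-0.022,-0.165,0.14],"turn": [48,0,0]},{"dp": [-0.022,-0.188,0.159],"turn": [56,0,0]},{"dp": [-0.022,-0.188,0.159],"turn": [61,0,0]},{"dp": [-0.022,-0.188,0.159],"turn": [61,0,0]},{"dp": [-0.022,-0.188,0.159],"turn": [61,0,0]}]}}

```text
time: 17.65
tool_pos: [0.4841, 0.345, 0.1689]
tool_rot: [-2.954, 1.569, -1.346]
contact_force: [0.0, 0.6, -0.9]
opening: 0.03
```

Run:
```python
from h import *; from cell import robot
go(robot.observe(),(.484,.345,.045),182)
```

```text
now [0.4841 0.345  0.1689] psi -177.87 t 17.65 q6 -1.12
dp [0.1239 0.0002 0.0002] turn [ 0.13 -0.1   0.02]
```

>>> {"api": "move_arm", "payload": {"deltas": [{"dp": [0.03,0,0],"turn": [0,0,0]},{"dp": [0.06,0,0],"turn": [0,0,0]},{"dp": [0.09,0,0],"turn": [0,0,0]},{"dp": [0.11,0,0],"turn": [0,0,0]},{"dp": [0.123,0,0],"turn": [0,0,0]},{"dp": [0.123,0,0],"turn": [0,0,0]},{"dp": [0.123,0,0],"turn": [0,0,0]}]}}

```text
time: 18.35
tool_pos: [0.485, 0.3451, 0.047]
tool_rot: [-1.941, 1.569, -0.335]
contact_force: [-0.7, 0.4, -0.5]
opening: 0.0297
```

>>> {"api": "move_arm", "payload": {"deltas": [{"dp": [0,0,0],"turn": [0,0,0]},{"dp": [0,0,0],"turn": [0,0,0]},{"dp": [0,0,0],"turn": [0,0,0]},{"dp": [0,0,0],"turn": [0,0,0]},{"dp": [-0.02,0,0],"turn": [0,0,0]},{"dp": [-0.06,0,0],"turn": [0,0,0]},{"dp": [-0.1,0,0],"turn": [0,0,0]},{"dp": [-0.14,0,0],"turn": [0,0,0]},{"dp": [-0.18,0,0],"turn": [0,0,0]},{"dp": [-0.18,0,0],"turn": [0,0,0]}], "hand": 0.042}}

```text
time: 19.35
tool_pos: [0.4865, 0.3468, 0.233]
tool_rot: [-1.231, 1.558, 0.375]
contact_force: [0.4, 0.9, 0.2]
opening: 0.0423
```

Run:
```python
from h import *; from cell import robot
z=snap(robot,'wrist','w7'); zt=snap(robot,'top','t3')
go(robot.observe(),(.484,.345,.045),182)
for c in blobs(z['p'],'copper',150): print(c.mean(0).round(),rect(z,c,.032))
for c in blobs(z['p'],'orange',150): print('o',c.mean(0).round(),rect(z,c,.112))
```

```text
now [0.4844 0.3456 0.2273] psi -178.0 t 19.45 q6 -1.11
dp [ 0.1823  0.001  -0.0005] turn [ 0.   -0.01  0.17]
[295. 257.] (0.5899, 0.3197, 36.5, 24.8, -88.1)
[320. 176.] (0.4875, 0.345, 25.8, 20.0, 2.4)
[278. 172.] (0.484, 0.2987, 25.1, 20.0, -88.0)
o [239. 240.] (0.5338, 0.2743, 38.2, 9.8, -88.1)
o [309. 242.] (0.5322, 0.3455, 71.5, 15.4, -85.3)
o [319. 176.] (0.4706, 0.3446, 17.5, 13.6, 1.6)
o [278. 172.] (0.4683, 0.3085, 17.8, 13.8, -88.0)
```

View pics/w7.png

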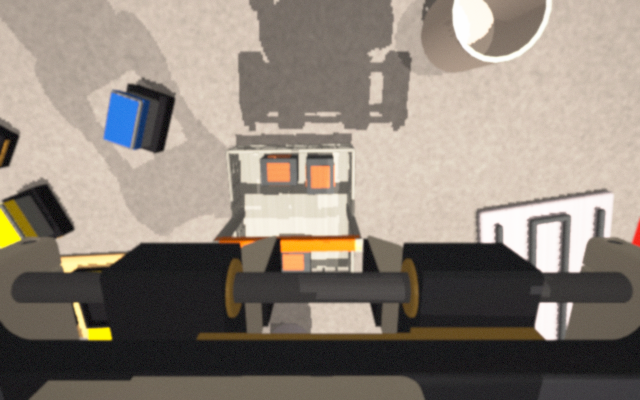

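All three transformers are in the basket: (278,172), (320,176) and one behind the bar near (295,257). Next is gripping the orange bar.

Run:
```python
from h import *; from cell import robot
go(robot.observe(),(.5338,.3175,.19),92)
```

```text
now [0.4844 0.3456 0.2273] psi -178.0 t 19.45 q6 -1.11
dp [ 0.0374 -0.0483 -0.0298] turn [90.    0.13  0.14]
```

>>> {"api": "move_arm", "payload": {"deltas": [{"dp": [0,-0.01,-0.005],"turn": [8,0,0]},{"dp": [0,-0.02,-0.01],"turn": [16,0,0]},{"dp": [0,-0.03,-0.02],"turn": [24,0,0]},{"dp": [0,-0.04,-0.03],"turn": [32,0,0]},{"dp": [0,-0.048,-0.03],"turn": [40,0,0]},{"dp": [0,-0.048,-0.03],"turn": [48,0,0]},{"dp": [0.01,-0.048,-0.03],"turn": [56,0,0]},{"dp": [0.02,-0.048,-0.03],"turn": [64,0,0]},{"dp": [0.03,-0.048,-0.03],"turn": [72,0,0]},{"dp": [0.037,-0.048,-0.03],"turn": [80,0,0]}], "hand": 0.06}}

```text
time: 20.45
tool_pos: [0.5321, 0.3165, 0.1865]
tool_rot: [-2.601, 1.566, -2.398]
contact_force: [0.6, 0.8, -0.5]
opening: 0.0599
```

>>> {"api": "move_arm", "payload": {"deltas": [{"dp": [0,0,0],"turn": [8,0,0]},{"dp": [0,0,0],"turn": [10,0,0]},{"dp": [0,0,0],"turn": [10,0,0]},{"dp": [0,0,0],"turn": [10,0,0]},{"dp": [0,0,0],"turn": [10,0,0]}]}}

```text
time: 20.95
tool_pos: [0.533, 0.317, 0.1887]
tool_rot: [-1.645, 1.569, -1.61]
contact_force: [-0.6, -1.4, -0.3]
opening: 0.06
```

Run:
```python
from h import *; from cell import robot
z=snap(robot,'wrist','w8')
go(robot.observe(),(.5338,.3175,.087),92)
for c in blobs(z['p'],'orange',150): print('o',c.mean(0).round(),rect(z,c,.112))
```

```text
now [0.5331 0.317  0.1889] psi 92.03 t 21.0 q6 0.38
dp [0.1019 0.0006 0.0007] turn [0.03 0.02 0.08]
o [269. 203.] (0.4947, 0.3212, 16.8, 14.3, -87.9)
o [379. 190.] (0.575, 0.3343, 17.2, 14.2, -87.9)
o [273. 157.] (0.4977, 0.3556, 18.0, 13.5, 2.0)
o [325. 201.] (0.5363, 0.3172, 101.2, 12.1, -87.4)
```

View pics/w8.png

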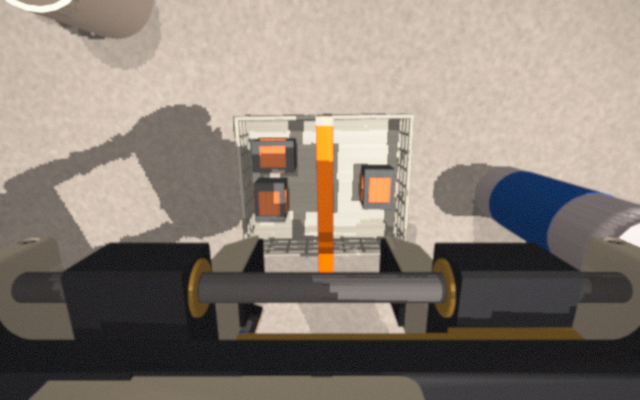

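The bar (col 325) runs between the open fingers, and all three transformers show in the basket.

>>> {"api": "move_arm", "payload": {"deltas": [{"dp": [0.03,0,0.002],"turn": [0,0,0]},{"dp": [0.06,0,0.002],"turn": [0,0,0]},{"dp": [0.085,0,0.002],"turn": [0,0,0]},{"dp": [0.1,0,0.002],"turn": [0,0,0]},{"dp": [0.102,0,0.002],"turn": [0,0,0]},{"dp": [0.102,0,0.002],"turn": [0,0,0]}]}}

```text
time: 21.6
tool_pos: [0.5354, 0.317, 0.0874]
tool_rot: [-1.075, 1.569, -1.04]
contact_force: [0.3, 0.2, 0.7]
opening: 0.0599
```

>>> {"api": "move_arm", "payload": {"deltas": [{"dp": [0,0,0],"turn": [0,0,0]},{"dp": [0,0,0],"turn": [0,0,0]},{"dp": [0,0,0],"turn": [0,0,0]},{"dp": [0,0,0],"turn": [0,0,0]},{"dp": [0,0,0],"turn": [0,0,0]},{"dp": [0,0,0],"turn": [0,0,0]},{"dp": [0,0,0],"turn": [0,0,0]},{"dp": [0,0,0],"turn": [0,0,0]}], "hand": 0.0, "squeeze": 55}}

```text
time: 22.4
tool_pos: [0.5355, 0.317, 0.0874]
tool_rot: [-0.75, 1.569, -0.715]
contact_force: [1.2, -0.0, -0.5]
opening: 0.0117
```

>>> {"api": "move_arm", "payload": {"deltas": [{"dp": [-0.005,0,0],"turn": [0,0,0]},{"dp": [-0.015,0,0],"turn": [0,0,0]},{"dp": [-0.03,0,0],"turn": [0,0,0]},{"dp": [-0.05,0,0],"turn": [0,0,0]},{"dp": [-0.07,0,0],"turn": [0,0,0]},{"dp": [-0.09,0,0],"turn": [0,0,0]},{"dp": [-0.11,0,0],"turn": [0,0,0]},{"dp": [-0.125,0,0],"turn": [0,0,0]},{"dp": [-0.13,0,0],"turn": [0,0,0]},{"dp": [-0.13,0,0],"turn": [0,0,0]}]}}

```text
time: 23.4
tool_pos: [0.5352, 0.3172, 0.218]
tool_rot: [-0.406, 1.569, -0.372]
contact_force: [0.6, -0.6, -4.6]
opening: 0.0116
```

Run:
```python
from h import *; from cell import robot
z=snap(robot,'wrist','w9'); zt=snap(robot,'top','t4')
o=robot.observe(); print(o['opening'],o['contact_force'],o['torque']); go(o,(.534,.3175,.21),92)
# stand geometry from top
for c in blobs(zt['p'],'prong',20):
    print('prong',rect(zt,c,.19)); w=plane(zt,c,.19); print(w[np.argmax(w[:,1])],w[np.argmin(w[:,1])])
for c in blobs(zt['p'],'blue',60): print('blue',c.mean(0),rect(zt,c,.2))
p=zt['p']
cv2.imwrite('pics/c4.png',cv2.resize(p[130:230,400:490,::-1],None,fx=6,fy=6,interpolation=cv2.INTER_CUBIC))
```

```text
0.01135481579739308 [ 0.65275398 -0.11959126 -5.62964923] [-0.03727677 -0.14348599 -0.02071441]
now [0.5347 0.3169 0.2164] psi 91.99 t 23.5 q6 0.38
dp [ 0.0064  0.0006 -0.0006] turn [-0.01 -0.05  0.11]
prong (0.555, -0.3482, 138.1, 11.1, -66.1)
[ 0.5293773  -0.28400233  0.19      ] [ 0.58435639 -0.41069069  0.19      ]
prong (0.6199, -0.32, 136.3, 8.4, -65.2)
[ 0.59485178 -0.25650769  0.19      ] [ 0.65103823 -0.38067889  0.19      ]
blue [286.36842105 224.89473684] (0.4159, 0.1389, 43.0, 25.3, -18.2)
blue [606.29925187 245.34413965] (0.3361, -0.8491, 411.4, 231.4, -0.3)
blue [465.43859649 157.64912281] (0.6153, -0.4038, 87.9, 19.4, 24.6)
blue [377.09090909 137.61363636] (0.6795, -0.137, 50.2, 28.1, -80.7)
```

View pics/w9.png

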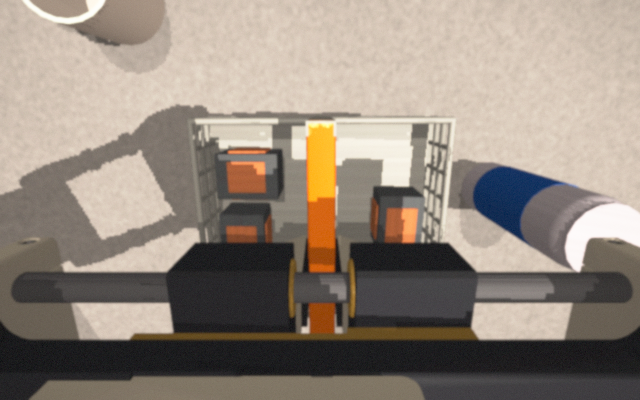

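View pics/c4.png

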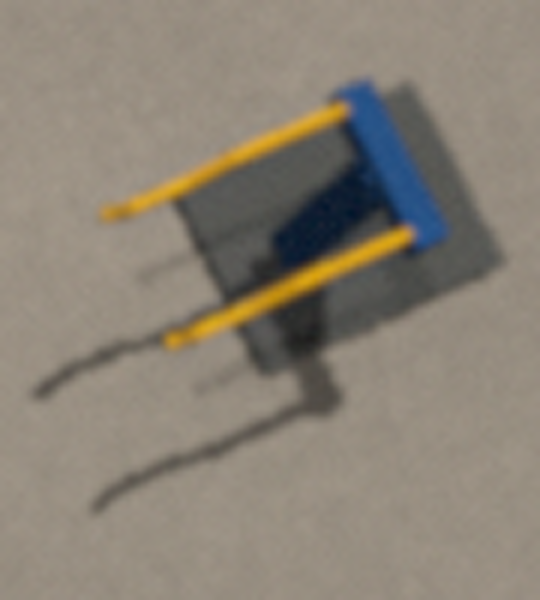

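Run:
```python
from h import *
z=load('pics/t4.npz'); cl=cloud(z,z['d']); p=z['p']
sub=cl[130:230,400:490].reshape(-1,3)
s=sub[(sub[:,2]>.17)&(sub[:,2]<.23)]
u=np.array([np.cos(np.radians(-65.6)),np.sin(np.radians(-65.6))]); v=np.array([-u[1],u[0]])
a=s[:,:2]@u; b=s[:,:2]@v
print(len(s),'along',a.min(),a.max(),'lat',b.min(),b.max())
m=cv2.inRange(cv2.cvtColor(p,cv2.COLOR_RGB2HSV),*map(np.array,RG['prong']))[130:230,400:490].ravel()>0
q=sub[m]; q=q[(q[:,2]>.15)&(q[:,2]<.23)]; aa=q[:,:2]@u; bb=q[:,:2]@v
print('prong along',np.percentile(aa,[0,5,95,100]),'lat groups',bb[bb<bb.mean()].mean(),bb[bb>bb.mean()].mean(),'z',np.percentile(q[:,2],[10,50,90]))
lat=(bb[bb<bb.mean()].mean()+bb[bb>bb.mean()].mean())/2
for al in (aa.min()+.036,a.max()-.012-.115): print('seat',al*u+lat*v)
for c in blobs(p,'prong',20):
    w=plane(z,c,.2); a2=w[:,:2]@u; b2=w[:,:2]@v; print('z.2',a2.min(),a2.max(),b2.mean(), cv2.fitLine((w[:,:2]*1000).astype(np.float32),2,0,.01,.01).ravel())
```

```text
491 along 0.47333307087230375 0.6337151929500118 lat 0.3497005205797794 0.44241340848798477
prong along [0.47333307 0.48732225 0.60629497 0.61335858] lat groups 0.36005616679826724 0.4316600521401164 z [0.18745773 0.19767414 0.20370592]
seat [ 0.57090926 -0.30031057]
seat [ 0.5698278  -0.29792651]
z.2 0.4744264055804916 0.6114847498871412 0.36043585949874557 [ 4.0515321e-01 -9.1424882e-01  5.5257819e+02 -3.4564636e+02]
z.2 0.47642035080665857 0.6116984578423673 0.4312333445401377 [ 4.1316253e-01 -9.1065729e-01  6.1736316e+02 -3.1708490e+02]
```

>>> {"api": "move_arm", "payload": {"deltas": [{"dp": [0.002,-0.006,0],"turn": [1,0,0]},{"dp": [0.004,-0.02,-0.002],"turn": [3,0,0]},{"dp": [0.006,-0.042,-0.004],"turn": [6,0,0]},{"dp": [0.008,-0.07,-0.006],"turn": [10,0,0]},{"dp": [0.009,-0.1,-0.009],"turn": [14,0,0]},{"dp": [0.009,-0.13,-0.012],"turn": [18,0,0]},{"dp": [0.009,-0.16,-0.015],"turn": [22,0,0]},{"dp": [0.009,-0.19,-0.018],"turn": [26,0,0]},{"dp": [0.009,-0.22,-0.02],"turn": [30,0,0]},{"dp": [0.009,-0.25,-0.023],"turn": [34,0,0]}]}}

```text
time: 24.5
tool_pos: [0.52, 0.0643, 0.2082]
tool_rot: [-0.858, 1.569, -1.422]
contact_force: [0.5, 0.2, -5.7]
opening: 0.0115
```

Run:
```python
from h import *; from cell import robot
o=robot.observe(); print(o['opening']); go(o,(.509,-.163,.207),24.2)
```

```text
0.011459564286714317
now [0.52   0.0643 0.2082] psi 57.7 t 24.5 q6 0.54
dp [ 0.0016 -0.198   0.1121] turn [33.5   0.08  0.05]
```

>>> {"api": "move_arm", "payload": {"deltas": [{"dp": [0.001,-0.025,0.014],"turn": [4,0,0]},{"dp": [0.001,-0.05,0.028],"turn": [8,0,0]},{"dp": [0.001,-0.075,0.042],"turn": [12,0,0]},{"dp": [0.001,-0.1,0.056],"turn": [16,0,0]},{"dp": [0.001,-0.125,0.071],"turn": [20,0,0]},{"dp": [0.001,-0.15,0.085],"turn": [24,0,0]},{"dp": [0.001,-0.17,0.096],"turn": [28,0,0]},{"dp": [0.001,-0.185,0.105],"turn": [31,0,0]},{"dp": [0.001,-0.195,0.11],"turn": [33,0,0]},{"dp": [0.001,-0.198,0.112],"turn": [33.5,0,0]}]}}

```text
time: 25.5
tool_pos: [0.5101, -0.1621, 0.2075]
tool_rot: [-0.246, 1.57, -1.392]
contact_force: [-0.1, 0.2, -5.0]
opening: 0.0114
```

>>> {"api": "move_arm", "payload": {"deltas": [{"dp": [0,0,0],"turn": [0,0,0]},{"dp": [0,0,0],"turn": [0,0,0]},{"dp": [0,0,0],"turn": [0,0,0]}]}}

```text
time: 25.8
tool_pos: [0.511, -0.1599, 0.2079]
tool_rot: [0.396, 1.57, -0.746]
contact_force: [-0.3, -0.4, -5.9]
opening: 0.0111
```

Run:
```python
from h import *; from cell import robot
z=snap(robot,'wrist','w10'); zs=snap(robot,'scene','s1'); zt=snap(robot,'top','t5')
o=robot.observe(); print(o['opening']); go(o,(.571,-.300,.207),24.2)
for c in blobs(z['p'],'prong',100): print(c.mean(0),rect(z,c,.2))
```

```text
0.011661328224121347
now [ 0.5111 -0.1602  0.2079] psi 24.55 t 25.95 q6 0.7
dp [ 0.0011 -0.0036  0.1521] turn [ 0.35  0.08 -0.03]
[548.8627451  308.04901961] (0.5332, -0.294, 24.8, 11.3, -35.6)
[290.82727273 288.49090909] (0.4828, -0.155, 33.9, 3.2, 22.2)
[600.15479876 186.47058824] (0.6023, -0.2753, 44.9, 11.0, -61.5)
[320.83854167 172.95833333] (0.5488, -0.1433, 37.7, 12.6, 25.1)
[182.80620155  71.37209302] (0.5663, -0.0643, 25.9, 2.5, 21.9)
```

View pics/w10.png

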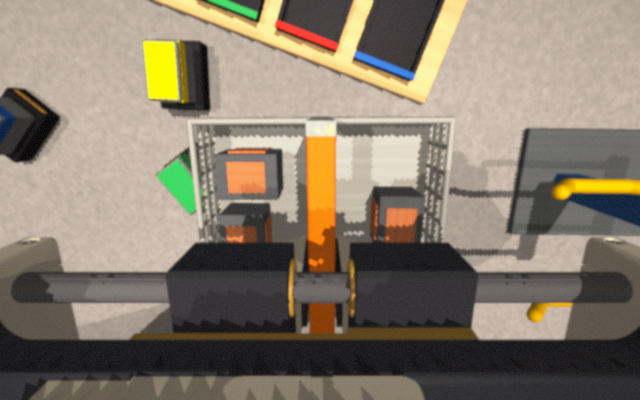

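View pics/s1.png

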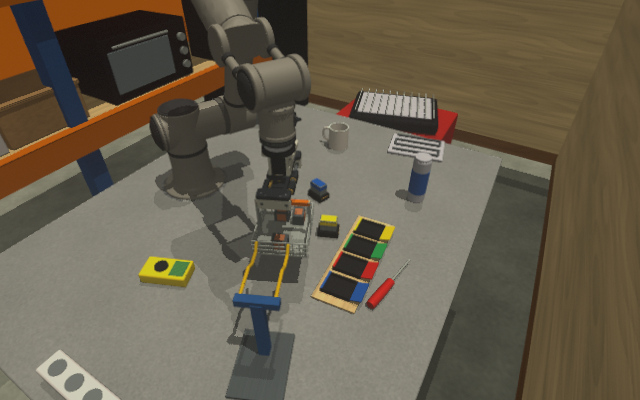

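Run:
```python
from h import *
z=load('pics/w10.npz')
w=plane(z,[(560,189),(536,314)],.2); print(w, w.mean(0))
u=np.array([np.cos(np.radians(-65.8)),np.sin(np.radians(-65.8))])
print('seat est',w.mean(0)[:2]+.032*u, 'sep',np.linalg.norm(w[0]-w[1]))
```

```text
[[ 0.59331101 -0.25872945  0.2       ]
 [ 0.52634598 -0.28986499  0.2       ]] [ 0.5598285  -0.27429722  0.2       ]
seat est [ 0.57294604 -0.30348507] sep 0.0738494178556672
```

>>> {"api": "move_arm", "payload": {"deltas": [{"dp": [0,-0.001,0.008],"turn": [0.3,0,0]},{"dp": [0,-0.002,0.022],"turn": [0.3,0,0]},{"dp": [0,-0.003,0.04],"turn": [0.3,0,0]},{"dp": [0,-0.003,0.06],"turn": [0.3,0,0]},{"dp": [0,-0.003,0.08],"turn": [0.3,0,0]},{"dp": [0,-0.003,0.1],"turn": [0.3,0,0]},{"dp": [0,-0.003,0.12],"turn": [0.3,0,0]},{"dp": [0,-0.003,0.138],"turn": [0.3,0,0]},{"dp": [0,-0.003,0.15],"turn": [0.3,0,0]},{"dp": [0,-0.003,0.152],"turn": [0.3,0,0]}]}}

```text
time: 26.95
tool_pos: [0.5716, -0.303, 0.2073]
tool_rot: [0.056, 1.569, -1.094]
contact_force: [-0.2, 1.0, -6.1]
opening: 0.0111
```

Run:
```python
from h import *; from cell import robot
z=snap(robot,'wrist','w11'); zs=snap(robot,'scene','s2')
o=robot.observe(); print(o['opening'],o['contact_force']); go(o,(.572,-.301,.176),24.2)
cv2.imwrite('pics/c5.png',cv2.resize(zs['p'][170:330,180:380,::-1],None,fx=4,fy=3.7,interpolation=cv2.INTER_CUBIC))
```

```text
0.011445869273748117 [-0.90960746  0.25351416 -5.14315016]
now [ 0.5711 -0.3011  0.2075] psi 24.15 t 27.05 q6 0.55
dp [0.0315 0.0009 0.0002] turn [-0.05  0.05 -0.  ]
```

View pics/w11.png

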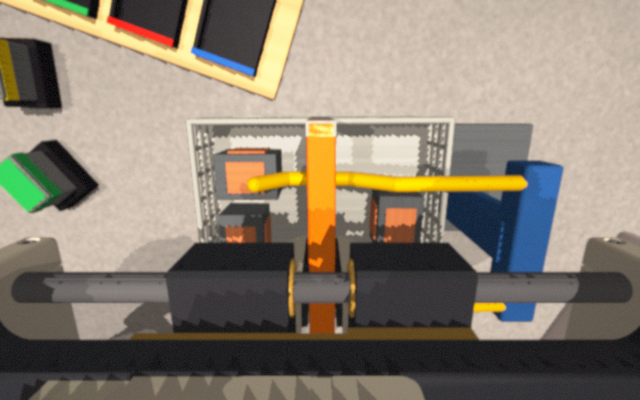

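View pics/c5.png

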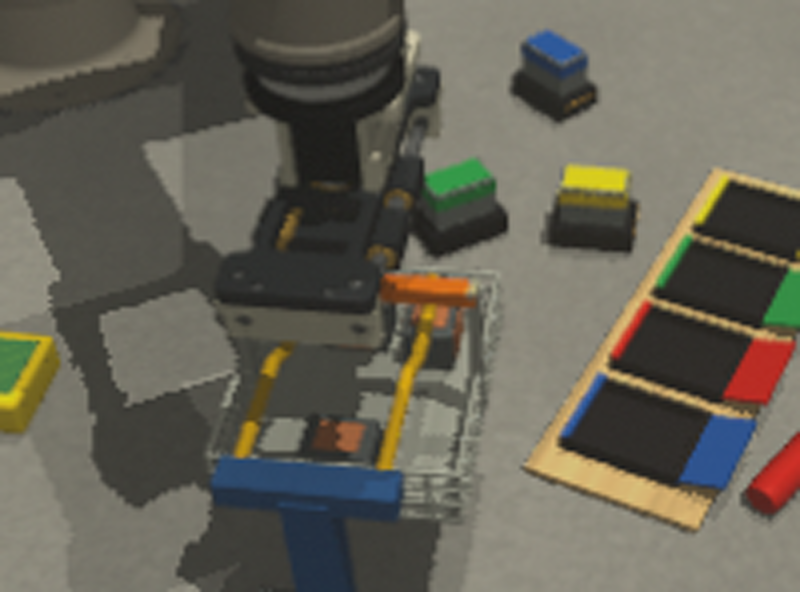

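The bar (col 321) lies across the prongs between the tips (col 253) and the hump (col ~395). I'll lower it onto the seat.

>>> {"api": "move_arm", "payload": {"deltas": [{"dp": [0.005,0,0],"turn": [0,0,0]},{"dp": [0.01,0,0],"turn": [0,0,0]},{"dp": [0.015,0,0],"turn": [0,0,0]},{"dp": [0.02,0,0],"turn": [0,0,0]},{"dp": [0.024,0,0],"turn": [0,0,0]},{"dp": [0.027,0,0],"turn": [0,0,0]},{"dp": [0.029,0,0],"turn": [0,0,0]},{"dp": [0.031,0,0],"turn": [0,0,0]},{"dp": [0.031,0,0],"turn": [0,0,0]}]}}

```text
time: 27.95
tool_pos: [0.5714, -0.3004, 0.1774]
tool_rot: [0.394, 1.569, -0.754]
contact_force: [-0.0, 0.1, -5.0]
opening: 0.0112
```

>>> {"api": "move_arm", "payload": {"deltas": [{"dp": [0.002,0,0],"turn": [0,0,0]},{"dp": [0.003,0,0],"turn": [0,0,0]},{"dp": [0.003,0,0],"turn": [0,0,0]}]}}

```text
time: 28.25
tool_pos: [0.5715, -0.3005, 0.1771]
tool_rot: [0.448, 1.566, -0.7]
contact_force: [-4.9, 3.9, 10.0]
opening: 0.0114
```

>>> {"api": "move_arm", "payload": {"deltas": [{"dp": [0,0,0],"turn": [0,0,0]},{"dp": [0,0,0],"turn": [0,0,0]},{"dp": [0,0,0],"turn": [0,0,0]},{"dp": [0,0,0],"turn": [0,0,0]},{"dp": [0,0,0],"turn": [0,0,0]},{"dp": [0,0,0],"turn": [0,0,0]}], "hand": 0.05, "squeeze": 20}}

```text
time: 28.85
tool_pos: [0.5713, -0.3004, 0.1739]
tool_rot: [0.253, 1.57, -0.896]
contact_force: [-0.1, -0.4, 0.1]
opening: 0.0493
```

Run:
```python
from h import *; from cell import robot
z=snap(robot,'wrist','w12'); o=robot.observe(); print(o['opening'],o['contact_force'])
go(o,(.572,-.301,.176),24.2)
```

```text
0.049780288985520164 [ 1.03875944 -0.92415357 -0.01149438]
now [ 0.5713 -0.3004  0.174 ] psi 24.19 t 28.9 q6 0.55
dp [-0.002   0.0004  0.0009] turn [-0.01  0.08 -0.02]
```

View pics/w12.png

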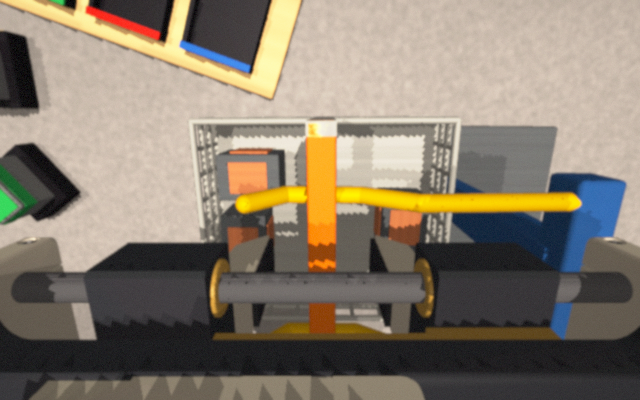

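>>> {"api": "move_arm", "payload": {"deltas": [{"dp": [-0.01,0,0],"turn": [0,0,0]},{"dp": [-0.025,0,0],"turn": [0,0,0]},{"dp": [-0.045,0,0],"turn": [0,0,0]},{"dp": [-0.07,0,0],"turn": [0,0,0]},{"dp": [-0.1,0,0],"turn": [0,0,0]},{"dp": [-0.13,0,0],"turn": [0,0,0]},{"dp": [-0.13,0,0],"turn": [0,0,0]},{"dp": [-0.13,0,0],"turn": [0,0,0]}]}}

```text
time: 29.7
tool_pos: [0.5713, -0.3003, 0.3051]
tool_rot: [0.438, 1.567, -0.71]
contact_force: [0.3, -0.3, -0.1]
opening: 0.0502
```

Run:
```python
from h import *; from cell import robot
z=snap(robot,'wrist','w13'); zt=snap(robot,'top','t6')
go(robot.observe(),(.62,-.09,.26),5)
for zz,n in ((z,'w'),(zt,'t')):
  for col in ('yellow','green','blue'):
    for c in blobs(zz['p'],col,60): print(n,col,c.mean(0).round(),rect(zz,c,.06))
p=zt['p'];cv2.imwrite('pics/c6.png',cv2.resize(p[100:300,200:500,::-1],None,fx=2.6,fy=2.6,interpolation=cv2.INTER_CUBIC))
```

```text
now [ 0.5708 -0.3     0.303 ] psi 24.2 t 29.8 q6 0.55
dp [ 0.043   0.131  -0.1713] turn [ 1.92e+01 -1.00e-02  4.00e-02]
w yellow [274. 328.] (0.342, -0.33, 62.6, 22.9, -65.9)
w yellow [424. 241.] (0.5423, -0.4619, 51.1, 7.7, -63.4)
w yellow [350. 239.] (0.5061, -0.3721, 53.0, 7.9, -76.6)
w yellow [391. 158.] (0.6225, -0.3733, 153.1, 11.9, -66.5)
w yellow [296. 157.] (0.5756, -0.2656, 42.9, 9.4, -61.3)
w yellow [66. 79.] (0.5505, 0.009, 45.9, 26.5, 22.5)
w yellow [85. 80.] (0.5589, -0.0105, 49.6, 8.4, 21.4)
w yellow [58.  5.] (0.6227, 0.0346, 44.8, 7.8, -85.3)
w green [ 90. 168.] (0.4599, -0.0409, 46.7, 26.3, 59.8)
w green [104. 161.] (0.4771, -0.0538, 48.0, 9.4, 56.5)
w green [120.  26.] (0.6294, -0.0326, 56.4, 6.5, -84.9)
w blue [461. 194.] (0.6162, -0.4745, 124.7, 29.7, 24.0)
w blue [248.  73.] (0.642, -0.1783, 55.9, 6.2, -85.3)
w blue [273.   5.] (0.7145, -0.1782, 49.8, 15.6, -65.8)
t yellow [441. 277.] (0.2554, -0.3479, 127.8, 69.4, 22.3)
t yellow [329. 189.] (0.5476, 0.0113, 47.9, 29.6, 25.4)
t yellow [308. 144.] (0.7015, 0.0786, 58.8, 32.3, -84.7)
t green [437. 267.] (0.2885, -0.3359, 38.3, 28.5, -65.2)
t green [345. 215.] (0.4605, -0.0393, 51.6, 26.5, 55.4)
t green [331. 142.] (0.7085, 0.0018, 54.6, 31.6, -85.2)
t blue [286. 225.] (0.4316, 0.1517, 47.6, 27.1, -19.9)
t blue [606. 246.] (0.3431, -0.9408, 454.5, 256.0, -0.3)
t blue [377. 138.] (0.7224, -0.1542, 55.4, 31.0, -80.7)
```

View pics/w13.png

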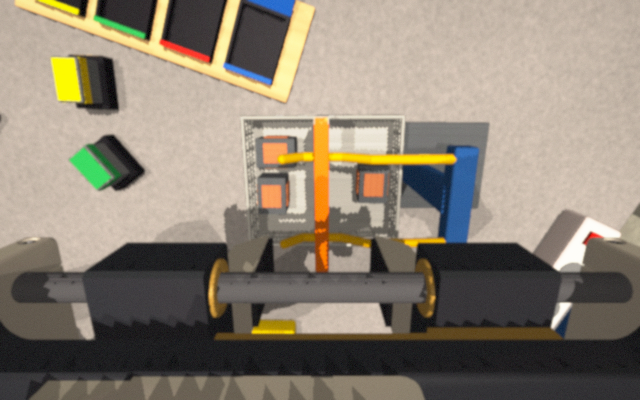

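View pics/c6.png

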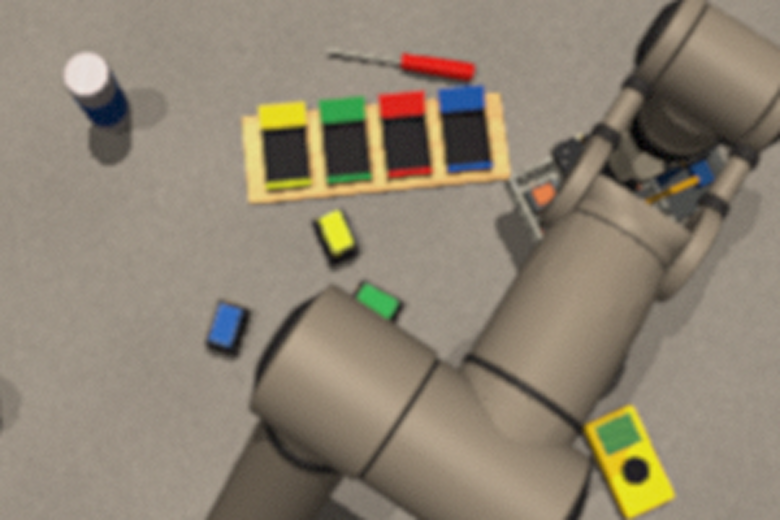

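The basket hangs by its bar on both prongs with all three transformers inside. The green pack has been knocked about 30 mm, to around (0.460,-0.040). Next I'll look at the bays from above.

Run:
```python
from h import *; from cell import robot
go(robot.observe(),(.58,-.04,.26),5)
```

```text
now [ 0.5708 -0.3     0.303 ] psi 24.2 t 29.8 q6 0.55
dp [ 0.043   0.115  -0.2333] turn [ 1.92e+01 -1.00e-02  4.00e-02]
```

>>> {"api": "move_arm", "payload": {"deltas": [{"dp": [0,0.01,-0.02],"turn": [3,0,0]},{"dp": [0,0.028,-0.056],"turn": [6,0,0]},{"dp": [0,0.048,-0.096],"turn": [9,0,0]},{"dp": [0.01,0.068,-0.136],"turn": [12,0,0]},{"dp": [0.02,0.088,-0.176],"turn": [15,0,0]},{"dp": [0.035,0.105,-0.215],"turn": [18,0,0]},{"dp": [0.043,0.115,-0.233],"turn": [19,0,0]},{"dp": [0.043,0.115,-0.233],"turn": [19,0,0]},{"dp": [0.043,0.115,-0.233],"turn": [19,0,0]},{"dp": [0.043,0.115,-0.233],"turn": [19,0,0]}]}}

```text
time: 30.8
tool_pos: [0.5807, -0.0417, 0.2607]
tool_rot: [0.416, 1.569, -1.065]
contact_force: [-0.7, 0.0, 0.5]
opening: 0.0498
```

Run:
```python
from h import *; from cell import robot
z=snap(robot,'wrist','w14')
o=robot.observe(); go(o,(.58,-.04,.26),5)
p=z['p']
for col in ('yellow','green','blue'):
    for c in blobs(p,col,60): print(col,c.mean(0).round(),rect(z,c,.06),rect(z,c,.021))
# black trays
g=p.max(2); m=(g<70).astype(np.uint8)*255
cs,_=cv2.findContours(m,cv2.RETR_EXTERNAL,cv2.CHAIN_APPROX_NONE)
for c in cs:
    if cv2.contourArea(c)>1000 and c[:,0,1].max()<235: print('dark',cv2.boundingRect(c),rect(z,c[:,0].astype(float),.012),rect(z,c[:,0].astype(float),.021))
```

```text
now [ 0.5807 -0.0419  0.2609] psi 5.12 t 30.85 q6 1.28
dp [ 0.0009 -0.0006 -0.002 ] turn [ 0.12  0.09 -0.06]
yellow [632. 223.] (0.5604, -0.4039, 29.7, 14.3, 10.8) (0.5503, -0.4439, 32.9, 15.8, 10.8)
yellow [273. 201.] (0.5502, 0.0091, 46.1, 26.4, 22.5) (0.539, 0.014, 51.1, 29.3, 22.5)
yellow [229. 131.] (0.6236, 0.0595, 57.3, 7.3, -84.9) (0.6204, 0.0698, 63.6, 8.1, -84.9)
yellow [222.  44.] (0.7083, 0.0673, 58.0, 29.1, -84.9) (0.7143, 0.0785, 64.3, 32.3, -84.9)
green [305. 268.] (0.4753, -0.0333, 29.9, 14.3, -84.9) (0.456, -0.0331, 33.1, 15.9, -84.9)
green [297. 130.] (0.6311, -0.0118, 54.2, 5.2, -84.9) (0.6287, -0.0092, 60.1, 5.8, -84.9)
green [295.  44.] (0.7143, -0.0043, 56.1, 28.3, -84.8) (0.7209, -0.0009, 62.2, 31.3, -84.8)
blue [432. 131.] (0.6435, -0.1553, 55.5, 6.2, -84.9) (0.6424, -0.1683, 61.5, 6.9, -84.9)
blue [440.  45.] (0.7274, -0.1489, 57.6, 28.3, -84.8) (0.7355, -0.1612, 63.8, 31.4, -84.8)
dark (340, 62, 53, 66) (0.6757, -0.0863, 72.5, 59.2, 5.0) (0.6752, -0.0852, 70.9, 57.9, 5.0)
dark (199, 62, 57, 65) (0.6617, 0.0746, 71.3, 61.8, 5.1) (0.6615, 0.0721, 69.7, 60.4, 5.1)
dark (405, 61, 60, 68) (0.6827, -0.1661, 74.8, 62.9, 4.9) (0.682, -0.1632, 73.1, 61.5, 4.9)
```

View pics/w14.png

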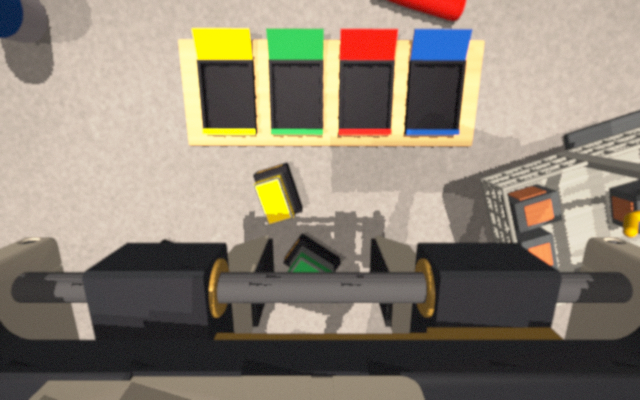

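Bay strips: yellow at (229,131), green at (297,130), blue at (432,131). From these the bay centres work out as yellow (.6605,.0733), green (.6676,-.0064) and blue (.6818,-.1653), at about 5° yaw. I'll take the yellow pack first.

Run:
```python
from h import *; from cell import robot
go(robot.observe(),(.5495,.0095,.1),23)
```

```text
now [ 0.5807 -0.0419  0.2609] psi 5.12 t 30.85 q6 1.28
dp [ 0.1608 -0.0267 -0.0542] turn [-17.88   0.1   -0.05]
```

>>> {"api": "move_arm", "payload": {"deltas": [{"dp": [0.03,-0.008,-0.015],"turn": [-4,0,0]},{"dp": [0.06,-0.017,-0.035],"turn": [-10,0,0]},{"dp": [0.1,-0.027,-0.054],"turn": [-16,0,0]},{"dp": [0.14,-0.027,-0.054],"turn": [-18,0,0]},{"dp": [0.161,-0.027,-0.054],"turn": [-18,0,0]},{"dp": [0.161,-0.027,-0.054],"turn": [-18,0,0]},{"dp": [0.161,-0.027,-0.054],"turn": [-18,0,0]}], "hand": 0.055}}

```text
time: 31.55
tool_pos: [0.5497, 0.0096, 0.1004]
tool_rot: [0.552, 1.569, -0.615]
contact_force: [-0.3, 0.2, 0.3]
opening: 0.055
```

Run:
```python
from h import *; from cell import robot
z=snap(robot,'wrist','w15')
go(robot.observe(),(.5495,.0095,.028),23)
for c in blobs(z['p'],'yellow',60): print(c.mean(0).round(),rect(z,c,.06))
```

```text
now [0.5502 0.0097 0.1012] psi 23.13 t 31.6 q6 1.05
dp [ 0.0732 -0.0009 -0.0003] turn [ 0.13  0.16 -0.15]
[321. 227.] (0.5504, 0.0092, 46.5, 26.5, 22.1)
[321. 187.] (0.5752, 0.0192, 30.2, 4.4, -66.9)
[278.  85.] (0.6201, 0.0651, 52.2, 6.3, -85.2)
```

View pics/w15.png

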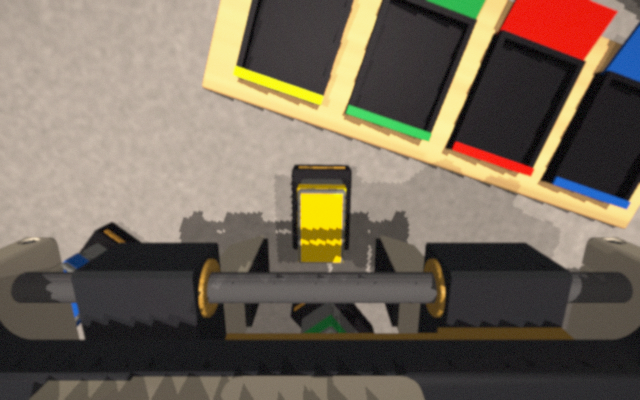

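The yellow pack is centred between the fingers at col 321. I'll descend and grip.

>>> {"api": "move_arm", "payload": {"deltas": [{"dp": [0.02,0,0],"turn": [0.5,0,0]},{"dp": [0.045,0,0],"turn": [0.5,0,0]},{"dp": [0.065,0,0],"turn": [0.5,0,0]},{"dp": [0.073,0,0],"turn": [0.5,0,0]},{"dp": [0.073,0,0],"turn": [0.5,0,0]},{"dp": [0.073,0,0],"turn": [0.5,0,0]}]}}

```text
time: 32.2
tool_pos: [0.5502, 0.0102, 0.0281]
tool_rot: [0.79, 1.567, -0.385]
contact_force: [0.0, -0.1, 0.2]
opening: 0.0551
```

>>> {"api": "move_arm", "payload": {"deltas": [{"dp": [0,0,0],"turn": [0,0,0]},{"dp": [0,0,0],"turn": [0,0,0]},{"dp": [0,0,0],"turn": [0,0,0]},{"dp": [0,0,0],"turn": [0,0,0]},{"dp": [0,0,0],"turn": [0,0,0]},{"dp": [-0.01,0,0],"turn": [0,0,0]},{"dp": [-0.03,0,0],"turn": [0,0,0]},{"dp": [-0.05,0,0],"turn": [0,0,0]},{"dp": [-0.06,0,0],"turn": [0,0,0]},{"dp": [-0.06,0,0],"turn": [0,0,0]}], "hand": 0.015, "squeeze": 35}}

```text
time: 33.2
tool_pos: [0.5497, 0.0105, 0.0881]
tool_rot: [0.812, 1.567, -0.363]
contact_force: [-0.4, -0.6, -3.2]
opening: 0.0296
```

Run:
```python
from h import *; from cell import robot
o=robot.observe(); print(o['opening'],o['contact_force'])
go(o,(.6605,.0733,.09),5)
```

```text
0.029621563598626412 [-0.42763601 -0.56524661 -3.20674603]
now [0.5497 0.0105 0.0881] psi 22.7 t 33.2 q6 1.06
dp [-0.0016  0.1264 -0.0152] turn [17.7   0.13 -0.18]
```

>>> {"api": "move_arm", "payload": {"deltas": [{"dp": [-0.001,0.015,-0.002],"turn": [3,0,0]},{"dp": [-0.001,0.04,-0.005],"turn": [7,0,0]},{"dp": [-0.001,0.07,-0.009],"turn": [11,0,0]},{"dp": [-0.001,0.1,-0.012],"turn": [15,0,0]},{"dp": [-0.001,0.12,-0.014],"turn": [17.7,0,0]},{"dp": [-0.001,0.126,-0.015],"turn": [17.7,0,0]},{"dp": [-0.001,0.126,-0.015],"turn": [17.7,0.1,-0.2]},{"dp": [-0.001,0.126,-0.015],"turn": [17.7,0.1,-0.2]}]}}

```text
time: 34.0
tool_pos: [0.6583, 0.0726, 0.0868]
tool_rot: [-1.583, 1.565, -3.066]
contact_force: [0.7, 0.5, -2.7]
opening: 0.0301
```

Run:
```python
from h import *; from cell import robot
o=robot.observe(); z=snap(robot,'wrist','w16')
go(o,(.6605,.0733,.041),5)
```

```text
now [0.6583 0.0726 0.0868] psi 5.03 t 34.0 q6 1.48
dp [ 0.0458  0.0025 -0.0005] turn [ 0.03 -0.    0.31]
```

View pics/w16.png

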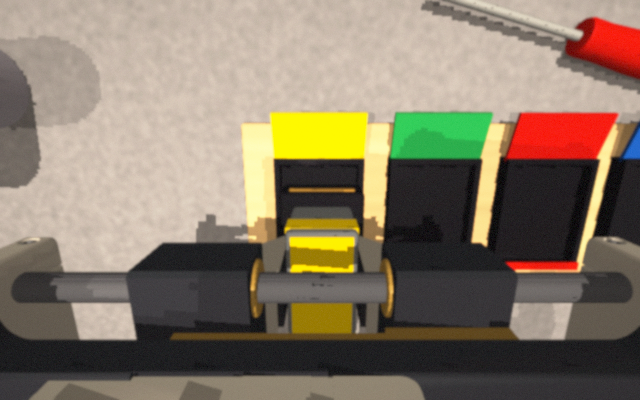

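Laterally the pack (col 321) matches the yellow bay (cols 277–365).

>>> {"api": "move_arm", "payload": {"deltas": [{"dp": [0.01,0.002,0],"turn": [0,0,0.3]},{"dp": [0.02,0.002,0],"turn": [0,0,0.3]},{"dp": [0.03,0.002,0],"turn": [0,0,0.3]},{"dp": [0.038,0.002,0],"turn": [0,0,0.3]},{"dp": [0.043,0.002,0],"turn": [0,0,0.3]},{"dp": [0.046,0.002,0],"turn": [0,0,0.3]},{"dp": [0.046,0.002,0],"turn": [0,0,0.3]},{"dp": [0.046,0.002,0],"turn": [0,0,0.3]}]}}

```text
time: 34.85
tool_pos: [0.6616, 0.0732, 0.0421]
tool_rot: [1.56, 1.568, 0.077]
contact_force: [-1.1, 0.6, -2.5]
opening: 0.0295
```

>>> {"api": "move_arm", "payload": {"deltas": [{"dp": [0.001,0,0],"turn": [0,0,0]},{"dp": [0.002,0,0],"turn": [0,0,0]},{"dp": [0.002,0,0],"turn": [0,0,0]}]}}

```text
time: 35.15
tool_pos: [0.6613, 0.0732, 0.0398]
tool_rot: [1.57, 1.568, 0.086]
contact_force: [-0.0, -0.3, -2.1]
opening: 0.03
```

>>> {"api": "move_arm", "payload": {"deltas": [{"dp": [0,0,0],"turn": [0,0,0]},{"dp": [0,0,0],"turn": [0,0,0]},{"dp": [0,0,0],"turn": [0,0,0]},{"dp": [0,0,0],"turn": [0,0,0]},{"dp": [-0.02,0,0],"turn": [0,0,0]},{"dp": [-0.05,0,0],"turn": [0,0,0]},{"dp": [-0.09,0,0],"turn": [0,0,0]},{"dp": [-0.12,0,0],"turn": [0,0,0]},{"dp": [-0.12,-0.05,0],"turn": [0,0,0]},{"dp": [-0.12,-0.05,0],"turn": [0,0,0]}], "hand": 0.05}}

```text
time: 36.15
tool_pos: [0.6026, 0.0689, 0.1574]
tool_rot: [-1.683, 1.56, 3.117]
contact_force: [0.0, 0.6, -0.9]
opening: 0.0502
```

Run:
```python
from h import *; from cell import robot
z=snap(robot,'wrist','w17'); zt=snap(robot,'top','t7')
o=robot.observe(); go(o,(.4605,-.041,.12),60)
for c in blobs(z['p'],'yellow',60): print(c.mean(0).round(),rect(z,c,.072))
for n,zz in (('w',z),('t',zt)):
  for c in blobs(zz['p'],'green',60): print(n,c.mean(0).round(),rect(zz,c,.06))
```

```text
now [0.6099 0.0688 0.1597] psi 5.0 t 36.25 q6 1.47
dp [ 0.0395 -0.1585  0.0964] turn [-5.5e+01  3.0e-02 -8.0e-02]
[321. 172.] (0.6307, 0.071, 50.7, 6.0, -85.0)
[323. 128.] (0.6621, 0.0721, 46.5, 26.4, 4.5)
[321.  59.] (0.7079, 0.078, 52.1, 26.1, -85.8)
w [409. 172.] (0.6344, 0.0023, 53.3, 4.7, -85.0)
w [418.  59.] (0.7157, 0.0082, 55.3, 26.4, -85.0)
t [437. 267.] (0.2885, -0.3359, 38.3, 28.5, -65.2)
t [344. 216.] (0.4585, -0.0372, 49.4, 28.8, 60.0)
```

View pics/w17.png

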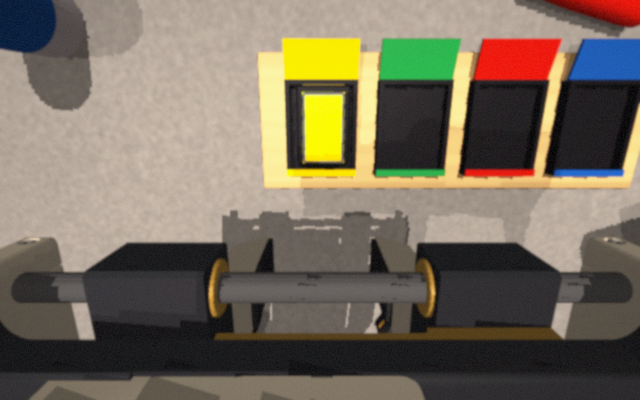

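Yellow sits in its bay, at about (.662,.072) with 4.5° yaw. Green is next.

>>> {"api": "move_arm", "payload": {"deltas": [{"dp": [0,-0.025,0.015],"turn": [-8,0,0]},{"dp": [0,-0.055,0.033],"turn": [-16,0,0]},{"dp": [0,-0.09,0.055],"turn": [-24,0,0]},{"dp": [0.01,-0.125,0.076],"turn": [-32,0,0]},{"dp": [0.02,-0.15,0.091],"turn": [-40,0,0]},{"dp": [0.03,-0.158,0.096],"turn": [-48,0,0]},{"dp": [0.04,-0.158,0.096],"turn": [-55,0,0]},{"dp": [0.04,-0.158,0.096],"turn": [-55,0,0]},{"dp": [0.04,-0.158,0.096],"turn": [-55,0,0]}], "hand": 0.058}}

```text
time: 37.15
tool_pos: [0.4636, -0.0409, 0.1196]
tool_rot: [0.514, 1.567, -0.013]
contact_force: [-0.0, -0.0, -0.7]
opening: 0.058
```

Run:
```python
from h import *; from cell import robot
z=snap(robot,'wrist','w18'); o=robot.observe()
for c in blobs(z['p'],'green',60):
    r=rect(z,c,.06); print(c.mean(0).round(),r)
go(o,(.4595,-.0405,.028),60)
```

```text
[316. 221.] (0.4603, -0.041, 46.4, 26.7, 61.7)
[315. 183.] (0.4732, -0.0177, 30.3, 3.4, -30.2)
[495.  54.] (0.6092, -0.0046, 52.0, 6.6, -85.0)
[622.   8.] (0.6821, -0.0193, 22.0, 12.2, -30.0)
now [ 0.4635 -0.0407  0.1198] psi 59.84 t 37.2 q6 0.27
dp [ 0.0918 -0.002  -0.0039] turn [-0.16  0.2  -0.11]
```

View pics/w18.png

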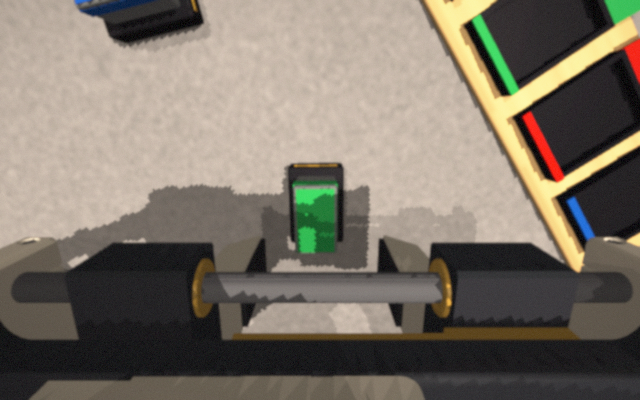

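>>> {"api": "move_arm", "payload": {"deltas": [{"dp": [0.02,-0.002,-0.003],"turn": [-0.6,0.1,-0.1]},{"dp": [0.045,-0.002,-0.003],"turn": [-0.6,0.1,-0.1]},{"dp": [0.07,-0.002,-0.003],"turn": [-0.6,0.1,-0.1]},{"dp": [0.085,-0.002,-0.003],"turn": [-0.6,0.1,-0.1]},{"dp": [0.092,-0.002,-0.003],"turn": [-0.6,0.1,-0.1]},{"dp": [0.092,-0.002,-0.003],"turn": [-0.6,0.1,-0.1]}]}}

```text
time: 37.8
tool_pos: [0.4592, -0.0407, 0.0269]
tool_rot: [-2.168, 1.57, -2.682]
contact_force: [-0.3, 0.2, 1.1]
opening: 0.0581
```

>>> {"api": "move_arm", "payload": {"deltas": [{"dp": [0,0,0],"turn": [0,0,0]},{"dp": [0,0,0],"turn": [0,0,0]},{"dp": [0,0,0],"turn": [0,0,0]},{"dp": [0,0,0],"turn": [0,0,0]},{"dp": [0,0,0],"turn": [0,0,0]},{"dp": [-0.01,0,0],"turn": [0,0,0]},{"dp": [-0.03,0,0],"turn": [0,0,0]},{"dp": [-0.05,0,0],"turn": [0,0,0]},{"dp": [-0.06,0,0],"turn": [0,0,0]},{"dp": [-0.06,0,0],"turn": [0,0,0]}], "hand": 0.015}}

```text
time: 38.8
tool_pos: [0.4597, -0.041, 0.0886]
tool_rot: [0.124, 1.568, -0.389]
contact_force: [0.6, 0.2, -2.0]
opening: 0.0295
```

Run:
```python
from h import *; from cell import robot
o=robot.observe(); print(o['opening'],o['contact_force'])
go(o,(.6676,-.0064,.1),5)
```

```text
0.029494639955350097 [ 0.57077076  0.17345543 -2.03007404]
now [ 0.4597 -0.041   0.0886] psi 60.6 t 38.8 q6 0.26
dp [-0.0109  0.1322  0.1642] turn [55.6   0.15 -0.11]
```

>>> {"api": "move_arm", "payload": {"deltas": [{"dp": [-0.005,0.01,0.012],"turn": [8,0,0]},{"dp": [-0.011,0.025,0.032],"turn": [16,0,0]},{"dp": [-0.011,0.043,0.054],"turn": [24,0,0]},{"dp": [-0.011,0.063,0.079],"turn": [32,0,0]},{"dp": [-0.011,0.083,0.104],"turn": [40,0,0]},{"dp": [-0.011,0.103,0.129],"turn": [48,0,0]},{"dp": [-0.011,0.12,0.15],"turn": [54,0,0]},{"dp": [-0.011,0.132,0.164],"turn": [55.6,0,0]},{"dp": [-0.011,0.132,0.164],"turn": [55.6,0.1,-0.1]},{"dp": [-0.011,0.132,0.164],"turn": [55.6,0.1,-0.1]}]}}

```text
time: 39.8
tool_pos: [0.6655, -0.0062, 0.0965]
tool_rot: [-1.718, 1.565, 3.083]
contact_force: [-0.3, -0.5, -2.6]
opening: 0.0297
```

Run:
```python
from h import *; from cell import robot
o=robot.observe(); z=snap(robot,'wrist','w19')
go(o,(.6676,-.0064,.039),5)
```

```text
now [ 0.6655 -0.0062  0.0965] psi 5.05 t 39.8 q6 1.36
dp [0.0575 0.0024 0.0004] turn [ 0.05 -0.05  0.32]
```

View pics/w19.png

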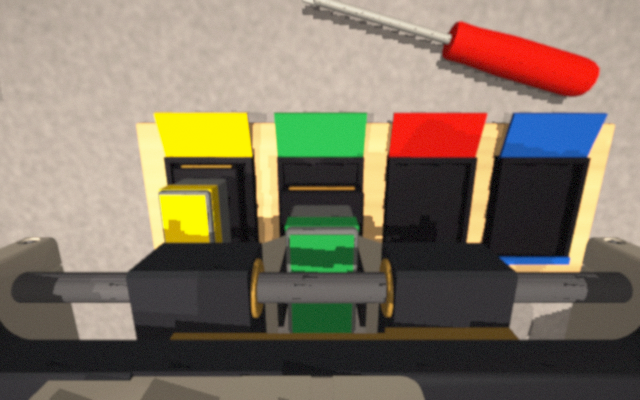

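The green pack (col 321) is lined up with its bay (cols 279–362). I'll lower and release it.

>>> {"api": "move_arm", "payload": {"deltas": [{"dp": [0.012,0.002,0],"turn": [0,0,0.3]},{"dp": [0.025,0.002,0],"turn": [0,0,0.3]},{"dp": [0.037,0.002,0],"turn": [0,0,0.3]},{"dp": [0.047,0.002,0],"turn": [0,0,0.3]},{"dp": [0.053,0.002,0],"turn": [0,0,0.3]},{"dp": [0.056,0.002,0],"turn": [0,0,0.3]},{"dp": [0.058,0.002,0],"turn": [0,0,0.3]},{"dp": [0.058,0.002,0],"turn": [0,0,0.3]}]}}

```text
time: 40.65
tool_pos: [0.6686, -0.0061, 0.0403]
tool_rot: [1.625, 1.567, 0.142]
contact_force: [0.4, -0.7, -1.3]
opening: 0.0299
```

>>> {"api": "move_arm", "payload": {"deltas": [{"dp": [0,0,0],"turn": [0,0,0]},{"dp": [0,0,0],"turn": [0,0,0]},{"dp": [0,0,0],"turn": [0,0,0]},{"dp": [0,0,0],"turn": [0,0,0]},{"dp": [-0.02,0,0],"turn": [0,0,0]},{"dp": [-0.05,0,0],"turn": [0,0,0]},{"dp": [-0.09,0,0],"turn": [0,0,0]},{"dp": [-0.12,0,0],"turn": [0,0,0]},{"dp": [-0.12,-0.05,0],"turn": [0,0,0]},{"dp": [-0.12,-0.05,0],"turn": [0,0,0]}], "hand": 0.05}}

```text
time: 41.65
tool_pos: [0.6099, -0.0098, 0.1579]
tool_rot: [-1.858, 1.561, 2.941]
contact_force: [-0.8, -0.4, -1.2]
opening: 0.0505
```

Run:
```python
from h import *; from cell import robot
z=snap(robot,'wrist','w20'); zt=snap(robot,'top','t8')
o=robot.observe(); go(o,(.433,.1505,.12),-17)
for col in('yellow','green'):
  for c in blobs(z['p'],col,60): print(col,c.mean(0).round(),rect(z,c,.072))
for n,zz in (('w',z),('t',zt)):
  for c in blobs(zz['p'],'blue',60): print(n,c.mean(0).round(),rect(zz,c,.06))
```

```text
now [ 0.617  -0.0105  0.1602] psi 4.98 t 41.75 q6 1.34
dp [ 0.04   -0.1694 -0.1763] turn [21.98 -0.05 -0.1 ]
yellow [234. 173.] (0.6315, 0.0574, 51.8, 6.1, -85.0)
yellow [213. 128.] (0.6622, 0.0725, 45.8, 26.4, 5.0)
yellow [225.  59.] (0.7094, 0.0643, 53.6, 25.9, -85.0)
green [322. 172.] (0.6376, -0.0084, 49.3, 5.3, -85.0)
green [324. 126.] (0.6702, -0.0069, 46.4, 26.5, 5.2)
green [322.  59.] (0.7152, -0.0016, 51.4, 25.9, -85.0)
w [500. 173.] (0.6475, -0.1472, 53.5, 5.6, -85.0)
w [517.  60.] (0.7285, -0.1404, 57.6, 26.5, -85.0)
t [286. 225.] (0.4314, 0.1512, 47.5, 27.0, -18.4)
t [606. 245.] (0.343, -0.9409, 454.7, 255.7, -0.3)
t [465. 158.] (0.6515, -0.4489, 97.1, 21.4, 24.6)
t [377. 138.] (0.7227, -0.1527, 54.8, 31.6, 89.6)
```

View pics/w20.png

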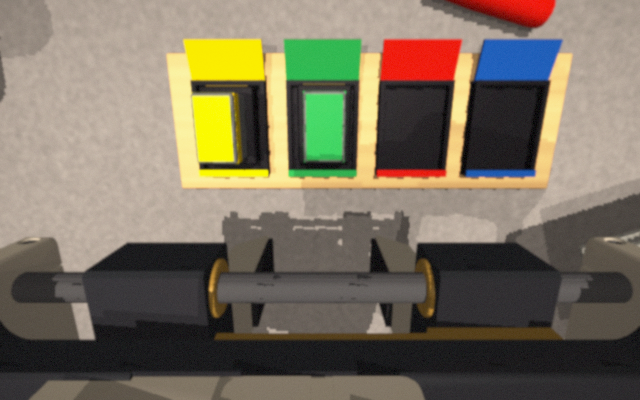

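Green is seated in its bay at about (.670,-.007). Blue is next.

>>> {"api": "move_arm", "payload": {"deltas": [{"dp": [0,-0.02,-0.02],"turn": [3,0,0]},{"dp": [0,-0.045,-0.047],"turn": [6,0,0]},{"dp": [0,-0.073,-0.076],"turn": [9,0,0]},{"dp": [0,-0.1,-0.105],"turn": [12,0,0]},{"dp": [0.01,-0.13,-0.136],"turn": [16,0,0]},{"dp": [0.025,-0.155,-0.162],"turn": [20,0,0]},{"dp": [0.04,-0.168,-0.176],"turn": [22.3,0,0]},{"dp": [0.04,-0.169,-0.176],"turn": [22.3,0,0]},{"dp": [0.04,-0.169,-0.176],"turn": [22.3,0,0]},{"dp": [0.04,-0.169,-0.176],"turn": [22.3,0,0]}], "hand": 0.058}}

```text
time: 42.75
tool_pos: [0.4369, 0.1498, 0.1205]
tool_rot: [2.011, 1.565, 0.138]
contact_force: [0.5, -0.1, -0.2]
opening: 0.0579
```

Run:
```python
from h import *; from cell import robot
z=snap(robot,'wrist','w21'); o=robot.observe()
for c in blobs(z['p'],'blue',60):
    r=rect(z,c,.06); print(c.mean(0).round(),r)
go(o,(.433,.1503,.028),-17.3)
```

```text
[322. 225.] (0.4328, 0.1503, 45.8, 26.0, -17.3)
[322. 188.] (0.4586, 0.1423, 29.9, 3.4, 71.4)
now [0.4366 0.1497 0.1204] psi -17.33 t 42.8 q6 2.04
dp [ 0.0923 -0.0041  0.0007] turn [-0.03 -0.13 -0.28]
```

View pics/w21.png

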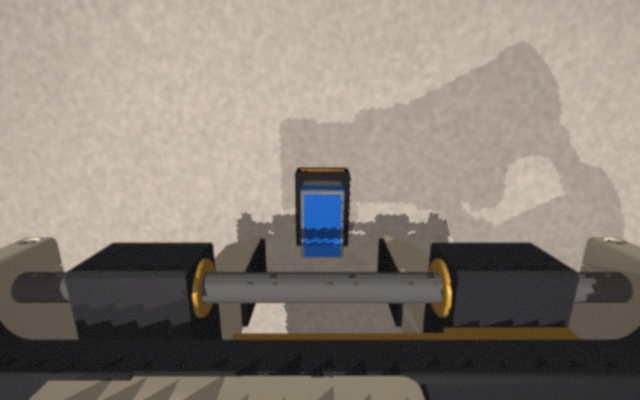

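The blue pack is centred at col 322.

>>> {"api": "move_arm", "payload": {"deltas": [{"dp": [0.02,-0.003,0.001],"turn": [0,-0.1,-0.3]},{"dp": [0.045,-0.003,0.001],"turn": [0,-0.1,-0.3]},{"dp": [0.07,-0.003,0.001],"turn": [0,-0.1,-0.3]},{"dp": [0.085,-0.003,0.001],"turn": [0,-0.1,-0.3]},{"dp": [0.092,-0.003,0.001],"turn": [0,-0.1,-0.3]},{"dp": [0.092,-0.003,0.001],"turn": [0,-0.1,-0.3]}]}}

```text
time: 43.4
tool_pos: [0.4323, 0.1496, 0.0272]
tool_rot: [-1.355, 1.568, 3.054]
contact_force: [1.1, -0.4, 1.0]
opening: 0.058
```

>>> {"api": "move_arm", "payload": {"deltas": [{"dp": [0,0,0],"turn": [0,0,0]},{"dp": [0,0,0],"turn": [0,0,0]},{"dp": [0,0,0],"turn": [0,0,0]},{"dp": [0,0,0],"turn": [0,0,0]},{"dp": [0,0,0],"turn": [0,0,0]},{"dp": [-0.01,0,0],"turn": [0,0,0]},{"dp": [-0.03,0,0],"turn": [0,0,0]},{"dp": [-0.06,0,0],"turn": [0,0,0]},{"dp": [-0.09,0,0],"turn": [0,0,0]},{"dp": [-0.11,0,0],"turn": [0,0,0]}], "hand": 0.015}}

```text
time: 44.4
tool_pos: [0.4323, 0.15, 0.1399]
tool_rot: [-1.773, 1.57, 2.638]
contact_force: [-0.5, -0.1, -2.8]
opening: 0.0297
```

Run:
```python
from h import *; from cell import robot
o=robot.observe(); print(o['opening'],o['contact_force'])
go(o,(.6818,-.1653,.13),5)
```

```text
0.029661403320362125 [-0.45498443 -0.05827357 -2.81992563]
now [0.4323 0.15   0.1399] psi -17.3 t 44.4 q6 2.04
dp [0.0094 0.332  0.2269] turn [-22.3   -0.03   0.06]
```

The blue bay lies close to the hanging basket, so I'll measure that clearance before going in.

Run:
```python
from h import *; from cell import robot
zt=snap(robot,'top','t9'); p=zt['p']; cl=cloud(zt,zt['d'])
s=cl[130:260,380:480].reshape(-1,3); r=s[(s[:,2]>.115)&(s[:,2]<.15)]
print(len(r)); print(cv2.minAreaRect((r[:,:2]*1000).astype(np.float32)), cv2.boxPoints(cv2.minAreaRect((r[:,:2]*1000).astype(np.float32))))
c=[.6818,-.1653]; a=np.radians(5)
ex=np.array([np.cos(a),np.sin(a)]); ey=np.array([-ex[1],ex[0]])
for sx in(-1,1): print(c+sx*.0375*ex-.095*ey)
cv2.imwrite('pics/c7.png',cv2.resize(p[110:260,280:480,::-1],None,fx=4,fy=4,interpolation=cv2.INTER_CUBIC))
```

```text
756
((580.673583984375, -318.26239013671875), (137.21441650390625, 205.15399169921875), 24.45529556274414) [[ 475.75635 -253.29034]
 [ 560.68665 -440.03888]
 [ 685.5908  -383.23444]
 [ 600.6605  -196.4859 ]]
[ 0.65272249 -0.26320684]
[ 0.7274371  -0.25667016]
```

View pics/c7.png

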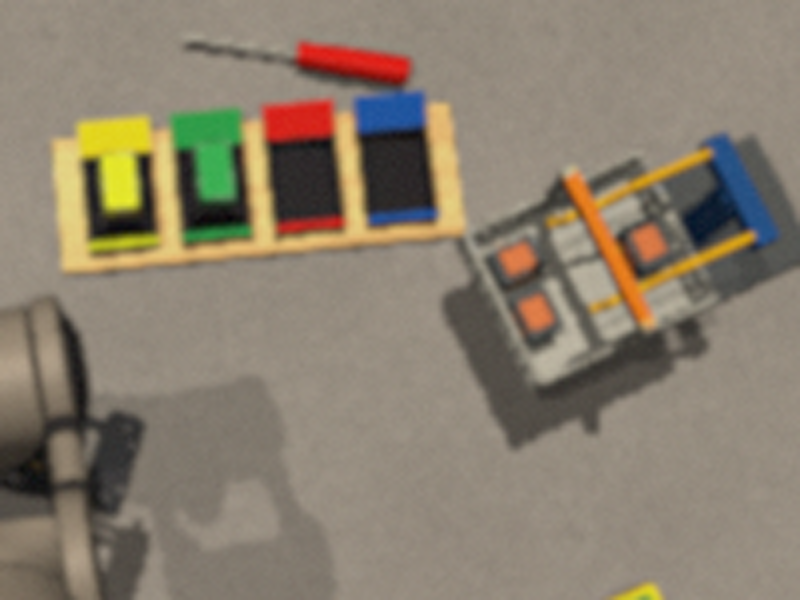

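Clearance to the basket edge is about 20 mm, which is enough. I'll approach the bay from the +y side.

>>> {"api": "move_arm", "payload": {"deltas": [{"dp": [0,0.02,0.006],"turn": [-2,0,0]},{"dp": [0,0.05,0.016],"turn": [-5,0,0]},{"dp": [0,0.09,0.03],"turn": [-8,0,0]},{"dp": [0,0.13,0.044],"turn": [-11,0,0]},{"dp": [0,0.17,0.057],"turn": [-14,0,0]},{"dp": [0,0.21,0.071],"turn": [-17,0,0]},{"dp": [0,0.25,0.085],"turn": [-20,0,0]},{"dp": [0,0.285,0.097],"turn": [-22.3,0,0]},{"dp": [0,0.302,0.13],"turn": [-22.3,0,0]},{"dp": [0,0.312,0.16],"turn": [-22.3,0,0]}]}}

```text
time: 45.45
tool_pos: [0.6826, -0.0969, 0.1349]
tool_rot: [-1.8, 1.566, 3.0]
contact_force: [0.7, 0.3, -1.9]
opening: 0.03
```

Run:
```python
from h import *; from cell import robot
o=robot.observe()
go(o,(.6828,-.1645,.11),5)
```

```text
now [ 0.6826 -0.0969  0.1349] psi 5.02 t 45.45 q6 1.23
dp [ 0.0248 -0.0056  0.0674] turn [ 0.02 -0.06  0.27]
```

>>> {"api": "move_arm", "payload": {"deltas": [{"dp": [0,-0.003,0.025],"turn": [0,0,0]},{"dp": [0.01,-0.006,0.05],"turn": [0,0,0]},{"dp": [0.02,-0.006,0.064],"turn": [0,0,0]},{"dp": [0.024,-0.006,0.064],"turn": [0,0,0.2]},{"dp": [0.024,-0.006,0.064],"turn": [0,0,0.2]},{"dp": [0.024,-0.006,0.064],"turn": [0,0,0.2]}]}}

```text
time: 46.05
tool_pos: [0.682, -0.1582, 0.1128]
tool_rot: [2.705, 1.569, 1.222]
contact_force: [-0.6, 0.3, -2.8]
opening: 0.0299
```

Run:
```python
from h import *; from cell import robot
o=robot.observe();z=snap(robot,'wrist','w22')
go(o,(.6825,-.1648,.039),5)
```

```text
now [ 0.682  -0.1582  0.1128] psi 5.08 t 46.05 q6 1.14
dp [ 0.0737 -0.0002  0.0067] turn [ 0.08 -0.08 -0.04]
```

View pics/w22.png

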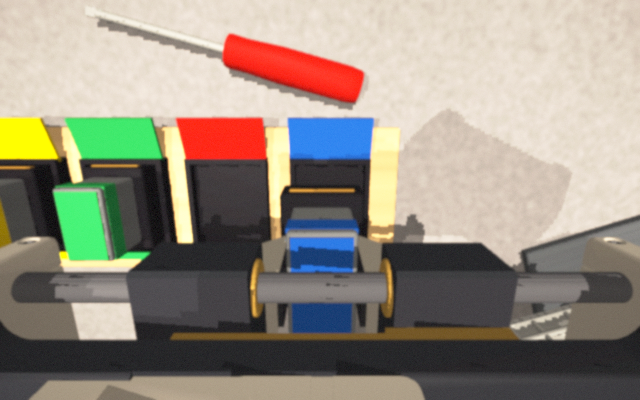

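The blue pack needs about 6–7 mm more to the right: the bay centre is at col 329 and the pack at col 321.

>>> {"api": "move_arm", "payload": {"deltas": [{"dp": [0.01,0,0.0065],"turn": [0,0,0]},{"dp": [0.02,0,0.0065],"turn": [0,0,0]},{"dp": [0.035,0,0.0065],"turn": [0,0,0]},{"dp": [0.05,0,0.0065],"turn": [0,0,0]},{"dp": [0.06,0,0.0065],"turn": [0,0,0]},{"dp": [0.067,0,0.0065],"turn": [0,0,0]},{"dp": [0.072,0,0.0065],"turn": [0,0,0]},{"dp": [0.074,0,0.0065],"turn": [0,0,0]},{"dp": [0.074,0,0.0065],"turn": [0,0,0]}]}}

```text
time: 47.0
tool_pos: [0.6826, -0.1661, 0.0402]
tool_rot: [1.922, 1.569, 0.439]
contact_force: [-3.4, 1.8, 3.4]
opening: 0.0296
```

>>> {"api": "move_arm", "payload": {"deltas": [{"dp": [0,0,0],"turn": [0,0,0]},{"dp": [0,0,0],"turn": [0,0,0]},{"dp": [0,0,0],"turn": [0,0,0]},{"dp": [0,0,0],"turn": [0,0,0]},{"dp": [-0.02,0,0],"turn": [0,0,0]},{"dp": [-0.05,0,0],"turn": [0,0,0]},{"dp": [-0.09,0,0],"turn": [0,0,0]},{"dp": [-0.13,0,0],"turn": [0,0,0]},{"dp": [-0.16,0,-0.03],"turn": [0,0,0]},{"dp": [-0.16,-0.02,-0.07],"turn": [0,0,0]}], "hand": 0.05}}

```text
time: 48.0
tool_pos: [0.6599, -0.0998, 0.204]
tool_rot: [1.299, 1.558, -0.187]
contact_force: [-0.1, 1.0, 0.5]
opening: 0.0499
```

>>> {"api": "move_arm", "payload": {"deltas": [{"dp": [0,-0.04,-0.02],"turn": [0,0,0]},{"dp": [-0.02,-0.08,-0.03],"turn": [0,0,0]},{"dp": [-0.02,-0.08,-0.03],"turn": [0,0,0]},{"dp": [-0.02,-0.08,-0.03],"turn": [0,0,0]},{"dp": [-0.02,-0.08,-0.03],"turn": [0,0,0]}]}}

```text
time: 48.5
tool_pos: [0.5749, -0.0758, 0.2187]
tool_rot: [1.784, 1.569, 0.3]
contact_force: [-0.3, -0.1, -1.1]
opening: 0.0501
```

Run:
```python
from h import *; from cell import robot
z=snap(robot,'wrist','w23'); zs=snap(robot,'scene','s3'); zt=snap(robot,'top','t10')
o=robot.observe(); go(o,(.5,0,.2),5); print(o['contact_force'])
cl=cloud(z,z['d'])
for col in('yellow','green','blue'):
  for c in blobs(z['p'],col,100):
    u,v=c.mean(0).round().astype(int); print(col,(u,v),rect(z,c,.072),'z',cl[v,u,2].round(4))
cv2.imwrite('pics/c8.png',cv2.resize(zs['p'][170:370,180:430,::-1],None,fx=3.2,fy=2.9,interpolation=cv2.INTER_CUBIC))
```

```text
now [ 0.5747 -0.0758  0.2179] psi 4.97 t 48.65 q6 1.22
dp [ 0.018  -0.0678 -0.082 ] turn [-0.03 -0.05 -0.  ]
[ 1.36884165  0.96071654 -0.06436953]
yellow (np.int64(186), np.int64(125)) (0.6246, 0.0501, 54.1, 6.1, -85.0) z 0.0238
yellow (np.int64(159), np.int64(78)) (0.662, 0.0723, 46.5, 26.6, 4.9) z 0.0732
yellow (np.int64(175), np.int64(26)) (0.705, 0.0574, 56.5, 27.2, -85.1) z 0.0221
green (np.int64(262), np.int64(125)) (0.631, -0.0181, 52.2, 5.3, -85.0) z 0.0232
green (np.int64(251), np.int64(76)) (0.6705, -0.0068, 46.4, 26.6, 4.8) z 0.0736
green (np.int64(257), np.int64(26)) (0.7109, -0.0107, 53.5, 27.2, -85.0) z 0.0212
blue (np.int64(414), np.int64(125)) (0.6428, -0.1542, 52.3, 5.3, -85.0) z 0.0225
blue (np.int64(436), np.int64(78)) (0.6825, -0.167, 45.7, 25.7, 5.0) z 0.0725
blue (np.int64(422), np.int64(26)) (0.7229, -0.148, 54.2, 27.2, -85.0) z 0.0218
```

View pics/w23.png

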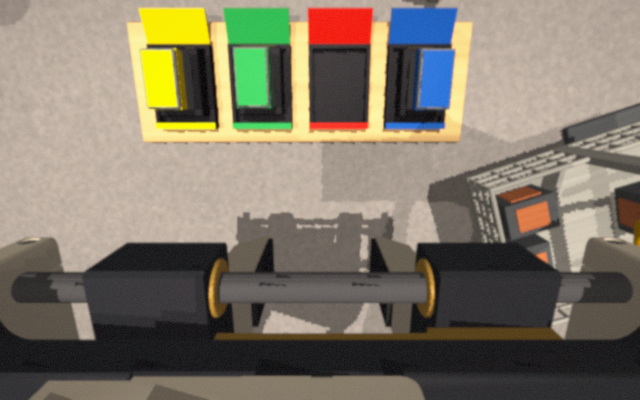

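View pics/c8.png

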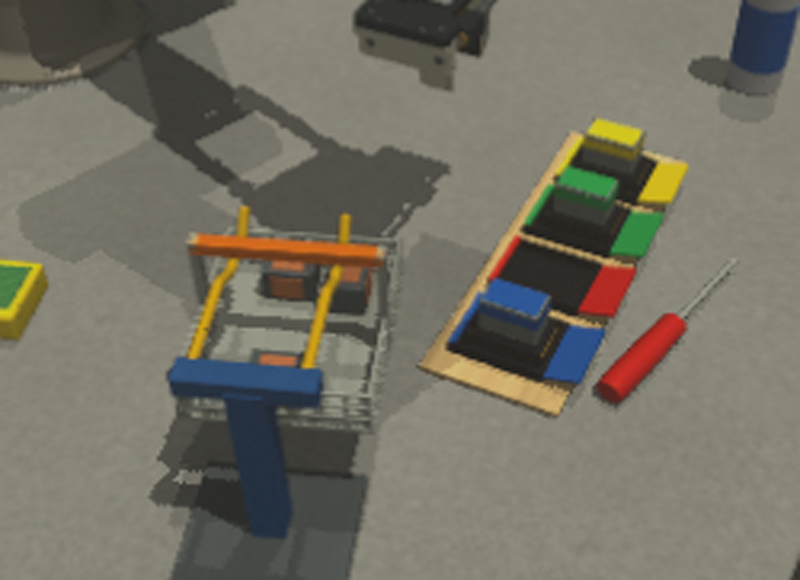

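Run:
```python
from cell import robot
print(robot.hand_in())
```

```text
the job is handed in; nothing more can be done
None
```

I put all three transformers in the basket and hung the loaded basket by its orange bar across both prongs. The yellow, green and blue packs are in their own bays; there was no red pack. The job was handed in at about 49 s of the 210 s; the hand-in gives no verdict.

Last checks:
- **Basket:** the last pictures show it hanging level on the prongs between the tips and the hump, with all three transformers inside.
- **Packs:** each is within about 3 mm of my estimate of its bay centre and aligned with it to within about 0.2°. Their tops read 72.5–73.6 mm, against 72 mm expected when fully down.
- **Robot:** the gripper was open and clear of everything. The other things on the bench were not touched.
- **Disagreements:** the green pack was knocked about 30 mm aside mid-run, so I measured it again before gripping it. The top and wrist cameras differed by 2–4 mm throughout. The force reading still showed roughly the weight of the yellow pack, and part of green's, just before release, so they may have dropped about a millimetre into place.

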